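# Load the twin-basket parts washer and start it with the key

### The job

Load the parts washer through its diverter hopper and start it: swing the lever fully over so that the flap shuts the right basket (right as seen from the robot) and drop the pillow-block bearing into the left one, then swing the lever fully the other way and drop the laminated core bar into the right basket, leaving the lever there. Only when both are in, turn the key clockwise through RUN as far as it goes to START, hold it there for about a second, and let go so that it springs back and stays at RUN. Do not disturb the wire reel, the tape roll or the spanner.

Things in the scene. Friction and masses are not known exactly. Their poses are not given: they have to be found in the camera images.
- hopper: Open steel hopper fixed to the bench, 180 mm (x) by 160 mm (y), walls 5 mm thick, 110 mm high. Origin: centre of its underside; x away from the robot, +y left, z up. A divider along x (6 mm thick, 74 mm high) at y = 0 parts it into a left basket (y = +3 to +75 mm) and a right one (-75 to -3 mm), each 170 mm long inside, floor at z = 6 mm.
- diverter (a joint): Tilt of the aluminium flap with its lever, about an axle along the hopper's x at z = 80 mm over the divider; the flap is 160 mm long and rises 100 mm. 0 upright, +0.66 rad fully right (-y; right basket shut, drops fall left), -0.66 fully left (left basket shut). Friction 0.16 N m: needs some 2 N at the ball and stays where it is left. Starts near upright.
- lever_ball (a point): Centre of the black ball, 32 mm across, ending the diverter's lever: a 12 mm steel rod outside the robot-side wall, 110 mm towards the robot from the hopper's middle. The ball is 130 mm from the axle, so 210 mm high when upright; 183 mm high and 80 mm to the side when fully over. z along the rod.
- bearing_centre (a point): Middle of the grey pillow-block bearing, 32 mm above its underside. Foot 120 mm long (x), 36 mm wide (y), 13 mm high; on it a round eye 60 mm across and 32 mm wide (y), its bore 34 mm along y; 64 mm high in all. Stands upright at the start; about 0.5 kg. Can be gripped by the flat sides of the eye, 32 mm apart.
- core_centre (a point): Centre of the laminated steel core: a straight square bar of stacked sheets, 90 mm long (x), 32 by 32 mm, lying flat at the start; mass about 0.55 kg.
- console: Grey operator's box fixed to the bench; origin at the centre of its underside, x away from the robot. Its top face (150 x 140 mm) slopes 35 degrees down towards the robot (-x); the key switch sits in the middle of this face, at x = -16 mm, z = 133 mm. Three white ticks above the key show, from left to right, OFF, RUN, START.
- key_lock (a joint): Turn of the key's lock barrel, 0 at OFF to 0.8 rad at RUN (its stop), clockwise as seen looking at the sloping face; light friction (0.06 N m), stays where it is left. Starts at or just past OFF.
- key_bow (a joint): Further turn of the key, the START travel: 0 at RUN, 0.5 rad at the START stop, same axis and direction, on a spring (0.12 N m at 0, 0.22 N m at 0.5) that turns it back to 0 when let go. The barrel turns first, then this. OFF to START is 1.3 rad in all.
- key_grip (a point): Centre of the key's black bow, on its axis, 36 mm out from the sloping face: a slab 62 mm wide (x here), 11 mm thick (y), 36 mm tall (z, out of the face, 35 degrees from vertical towards the robot). Under it 18 mm to the face, with a barrel 32 mm across, 14 mm high. Turns with the key: x points up the slope and 0.65 rad left at OFF, 0.65 right at START; clockwise is negative about z.
- reel: Bystander: orange reel of copper wire, 100 mm diameter, 100 mm high, standing; origin at its underside. Leave alone.
- tape: Bystander: roll of paper tape, 100 mm diameter, 25 mm high, lying flat. Leave alone.
- spanner: Bystander: steel spanner, 180 mm long, lying flat. Leave alone.

How it is judged:
By the outcome, as a careful person would: the job done as asked, in the order asked, and still so for the second after the job is handed in, with the robot touching nothing.
It also fails if it takes over 72 s, if anything falls off the work surface, if the arm or the gripper's body presses on something with over 40 N, if the wrist force passes 120 N, or if a joint passes its speed limit or range.

### The arm

A 6-joint arm with a two-finger parallel gripper is mounted at the origin on the work surface. World frame = base frame: x ahead of the robot, y to its left, z up, the work surface at z = 0. Lengths are in mm, angles in rad, forces in N, time in s.
With the tool pointing down it reaches from about 350 to 875 mm from the base axis. Payload 4.2 kg.
Tool frame: the origin (TCP) lies midway between the tips of the shut fingers; the grasp point (between the pads) lies 19 mm behind it; y points along the fingers, x is the direction in which the jaws open and shut, and the axes are right-handed (so a half turn about y gives the same grasp; the last joint's range is limited). The gripper opens to 85 mm and grips with 20 to 120 N. Pads are 22 mm wide; open, the fingers measure 114 mm over their backs; the gripper's body (76 mm by 85 mm) begins 54 mm behind the grasp point. The pads swing forward as they close: fully open they stand 13 mm farther back than shut.
Start: joints at [-1.079, 0.385, 0.008, 0, -1.194, -0.259], TCP at [144.207, -608.115, 231.312] pointing down, gripper open.
Joint ranges: [-3.14, 3.14], [-1.21, 2.06], [-1.07, 1.41], [-3.16, 2.05], [-2.99, -0.16], [-3.1, 3.1]. Speed limits (rad/s): [2.79, 2.79, 3.14, 3.14, 3.14, 3.14].

### API

Orientations are given as a unit quaternion [x, y, z, w].
In Python, from bench import read_state, get_image, job_done gives the robot as it stands.
- The arm moves only by the tool play_rows, never from a script. Its argument "series" is a list of rows, each a list of 7 numbers: the shift along the tool's x, y, z in m, then the turn, a rotation vector about the tool's x, y, z in rad, then the finger opening in m, from 0 to 0.0854. In form: [[x, y, z, wx, wy, wz, claw], ...]. A call has 1 to 10 rows; each row shifts and turns the pose as measured when the row begins, along the tool's axes as they then stand; what a row does not reach is not made up. A row lasts 1/10 s, in which the tool goes at most 50 mm and 8.59 degrees, less where a joint would pass 70% of its speed; a pose out of reach is approached as far as the arm can. A call with a gripper value outside its range is refused whole. The fingers move at their own pace and stop on an object; the grip force is fixed at half the most. Time passes only in rows, so rows that do not move let the fingers close. It gives the time, the measured TCP pose, the force and the opening at its end, in the units of the state.
- read_state(): the state, without advancing time (a new reading comes with each control period).
- get_image(name): name is "scene" or "top" or "wrist"; returns a dict with "color" (400x640x3 uint8, red, green, blue), "intrinsics" (3x3 intrinsics, pixels), "D" ([k1, k2, p1, p2, k3] as OpenCV has them; the pictures are not rectified), "origin" and "orientation" of the camera in the world. Camera axes: x right, y down, z forward; pixel columns grow to the right and rows downward; lengths in mm; the calibration is good to about 2 mm. A picture is of the moment at which its call begins. There is no depth.
- job_done(): hands the job in, once; it reports no verdict.
The state is a dict: "clock": time; "joints": joint angles; "joint_vel": joint speeds; "joint_efforts": joint torques, N m; "position": TCP position; "ee_rot": TCP orientation; "contact_force": force on the tool from outside, world axes, zero at the start; "wrist_torque": the same for the moment, N m; "gripper_width": finger opening in mm.
Only numpy, scipy, OpenCV 4.12 (cv2) and the standard library are available. Lean on these libraries where they do the work, as an engineer would, in place of code of your own. Each camera call takes 0.05 s, during which the arm holds its last target. There are 200 camera calls.

## Working session

There is one attempt and no reset: what is moved stays moved. The work goes in short steps, Python scripts to look and compute and a tool call to move; the robot and the scene stay as the last step left them, time stands still between calls to the robot, and variables do not carry over. Pictures are saved under pics/ and viewed, about 8 in all and at most 12, crops included, and the job is handed in when it is done.

Besides the shell and the picture viewer there is one more tool, called after "Call:" as name([rows], argument=value, ...), one row to a line, values as JSON. play_rows: Moves the arm, as the interface text tells. Its arguments: {"type":"object","properties":{"series":{"type":"array","items":{"type":"array","items":{"type":"number"}}}},"required":["series"]}

```bash
ls; mkdir -p pics; cat > h.py <<'E'
import numpy as np, cv2, json
from scipy.spatial.transform import Rotation as R
from bench import read_state, get_image, job_done
def snap(n,f):
    im=get_image(n); cv2.imwrite('pics/'+f,im['color'][...,::-1])
    json.dump({k:np.array(im[k]).tolist() for k in im if k!='color'},open('pics/'+f+'.json','w')); return im
def cal(f): return {k:np.array(v) for k,v in json.load(open('pics/'+f+'.json')).items()}
def camR(c):
    o=c['orientation']; return R.from_quat(o).as_matrix() if o.size==4 else o.reshape(3,3)
def ray(c,uv):
    p=cv2.undistortPoints(np.array([[uv]],float),c['intrinsics'],c['D'])[0,0]
    return c['origin'], camR(c)@np.array([*p,1])
def onz(c,uv,z):
    o,d=ray(c,uv); return o+d*(z-o[2])/d[2]
def proj(c,P):
    M=camR(c).T; P=np.atleast_2d(np.array(P,float))
    return cv2.projectPoints(P,cv2.Rodrigues(M)[0],-M@c['origin'],c['intrinsics'],c['D'])[0][:,0]
def crop(f,g,x0,y0,x1,y1,s):
    cv2.imwrite('pics/'+g,cv2.resize(cv2.imread('pics/'+f)[y0:y1,x0:x1],None,fx=s,fy=s,interpolation=cv2.INTER_CUBIC))
def tri(l):
    A=np.zeros((3,3));b=np.zeros(3)
    for c,uv in l:
        o,d=ray(c,uv); d=d/np.linalg.norm(d); Q=np.eye(3)-np.outer(d,d); A+=Q;b+=Q@o
    return np.linalg.solve(A,b)
E
python3 - <<'E'
from h import *
for n in ('scene','top'):
    im=snap(n,n+'0.png'); print(n,im['origin'],im['orientation'])
s=read_state(); print(s)
a=cv2.imread('pics/top0.png');b=cv2.imread('pics/scene0.png')
E
```

```text
pics
scene [1152.0918006    11.85940142 1104.49198299] [ 0.6359198   0.72528441 -0.19405002 -0.17864244]
top [ 385.89835787  -47.39145697 1343.09086121] [ 0.71087971 -0.7001748   0.04664939 -0.04721355]
{'clock': 0.1, 'joints': array([-1.07944448e+00,  3.85460101e-01,  6.74577553e-03, -4.41952341e-04,
       -1.19400555e+00, -2.58579906e-01]), 'joint_vel': array([ 0.0016637 , -0.0007892 ,  0.00387019,  0.00120978, -0.00116968,
       -0.00164443]), 'joint_efforts': array([-1.10969195e-03, -3.93318307e+01,  1.88929957e+01,  4.19803664e+00,
       -2.59177548e-03,  1.03446399e-05]), 'position': array([ 144.05287599, -607.62481445,  230.33521138]), 'ee_rot': array([ 0.43803505,  0.55504761, -0.55423855, -0.43916634]), 'contact_force': array([ 0.5268856 , -0.96181729,  0.47181482]), 'wrist_torque': array([-0.01335443,  0.00494161, -0.04062252]), 'gripper_width': 85.21965479655873}
```

View pics/top0.png

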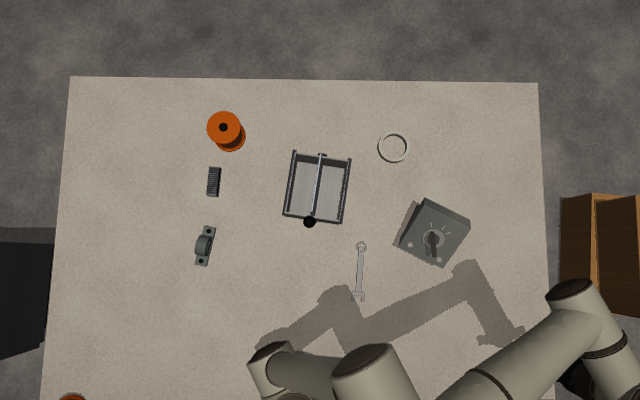

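View pics/scene0.png

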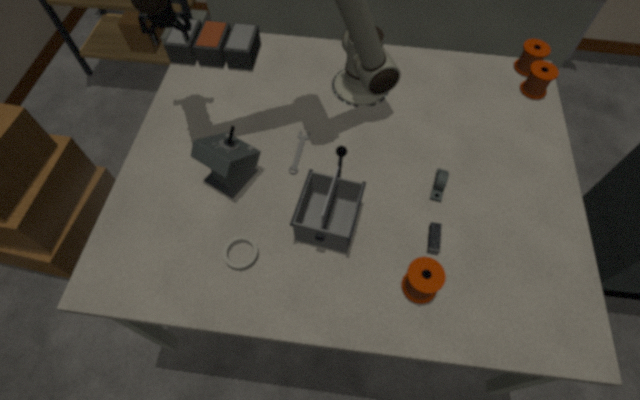

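The top picture shows the bearing at about (204,246), the core at (214,182), the hopper at (318,187) with the lever ball at (309,222), and the console at (433,235). The reel, tape and spanner are clear of these. I'll enlarge for corner readings.

```bash
python3 - <<'E'
from h import *
a=cv2.imread('pics/top0.png')
def c(x0,y0,x1,y1,s): return cv2.resize(a[y0:y1,x0:x1],None,fx=s,fy=s,interpolation=cv2.INTER_CUBIC)
A=c(185,155,235,275,5); B=c(275,140,355,240,5); C=c(390,190,475,275,5)
H=600; W=A.shape[1]+B.shape[1]
o=np.zeros((600,800,3),np.uint8); o[:600,:250]=A; o[:500,250:650]=B
cv2.imwrite('pics/c1.png',o[:, :650]); cv2.imwrite('pics/c2.png',C)
E
```

```text
(no output)
```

View pics/c1.png

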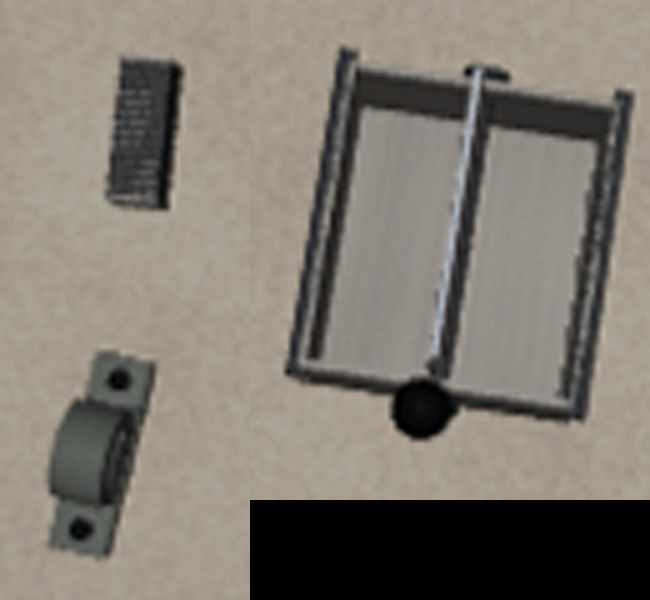

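View pics/c2.png

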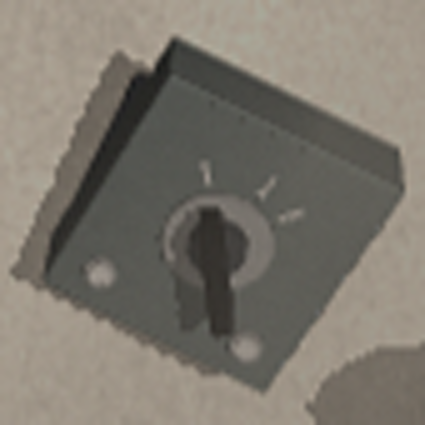

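```bash
cat > m.py <<'E'
from h import *
from scipy.optimize import least_squares
t=cal('top0.png')
L=lambda p:np.array([185+(p[0]-0.)/5,155+p[1]/5]); M=lambda p:np.array([275+(p[0]-250)/5,140+p[1]/5]); K=lambda p:np.array([390+p[0]/5,190+p[1]/5])
def fit(loc,px,x0):
    loc=np.array(loc,float);px=np.array(px)
    def W(v): c,s=np.cos(v[2]),np.sin(v[2]); return loc@np.array([[c,s,0],[-s,c,0],[0,0,1]])+[v[0],v[1],0]
    r=least_squares(lambda v:(proj(t,W(v))-px).ravel(),x0); return r.x,np.sqrt(r.cost*2/len(px))
def rect(a,b,z): return [[a,b,z],[a,-b,z],[-a,-b,z],[-a,b,z]]
g=lambda p,z=0:[*onz(t,p,z)[:2],0]
core=[L(p) for p in [(122,58),(170,62),(160,208),(108,202)]]
print('core',fit(rect(45,16,32),core,g((214,182))))
b=[L(p) for p in [(97,350),(156,362),(108,556),(50,546)]]
print('bearing',fit(rect(60,18,13),b,g((204,246))))
h=[M(p) for p in [(340,50),(632,92),(583,420),(288,372)]]
H=fit(rect(90,80,110),h,g((318,187)));print('hopper',H)
print('ball',onz(t,M((422,408)),210), 'expected', H[0][:2]-110*np.array([np.cos(H[0][2]),np.sin(H[0][2])]))
k=[K(p) for p in [(170,75),(405,187),(265,392),(45,277)]]
c,s=np.cos(np.radians(35)),np.sin(np.radians(35))
for a,w in ((75,70),(70,75)):
    C=fit([[-16+i*a*c,j*w,133+i*a*s] for i,j in ((1,1),(1,-1),(-1,-1),(-1,1))],k,[*onz(t,(433,235),133)[:2],-.5]);print('console',a,C)
    v=C[0]; Rz=R.from_euler('z',v[2]).as_matrix(); n=Rz@[-s,0,c]; u=Rz@[c,0,s]; lft=Rz@[0,1,0]
    ctr=np.array([v[0],v[1],0])+Rz@[-16,0,133]; print('key_grip',ctr+36*n,'n',n)
    for e in [(210,207),(222,337)]:
        o,d=ray(t,K(e)); q=o+d*((ctr+54*n-o)@n)/(d@n)-ctr-54*n; print('end',q@u,q@lft)
E
python3 m.py
```

```text
core (array([ 6.03344659e+02,  2.65770306e+02, -4.08414365e-02]), np.float64(0.4243675065474198))
bearing (array([ 4.10255873e+02,  2.83604019e+02, -1.90653993e-01]), np.float64(0.22083919737591273))
hopper (array([ 5.80465008e+02, -4.98922573e+01, -1.38259065e-01]), np.float64(2.311581131671473))
ball [472.29520774 -30.94990372 210.        ] expected [471.5146901  -34.73216704]
console 75 (array([ 4.55110165e+02, -3.79395347e+02, -4.49777305e-01]), np.float64(0.7801264277635723))
key_grip [ 422.10635402 -363.4617529   162.48947359] n [-0.51653079  0.24937096  0.81915204]
end 38.98417412806389 25.01760661337149
end -26.702115676445153 -17.549760456935317
console 70 (array([ 4.55458689e+02, -3.79587931e+02, -4.52636354e-01]), np.float64(2.6578670296395104))
key_grip [ 422.5005675  -363.56004263  162.48947359] n [-0.51581571  0.25084672  0.81915204]
end 38.47182887590799 24.93274135975919
end -27.09377115007478 -17.780158295481385
```

```bash
cat >> h.py <<'E'
def down(a): 
    x=np.array([np.cos(a),np.sin(a),0]);y=np.array([0,0,-1.]); return np.c_[x,y,np.cross(x,y)]
HP=np.array([580.5,-49.9]);HY=-0.138
def hop(x,y,z): c,s=np.cos(HY),np.sin(HY); return np.array([HP[0]+c*x-s*y,HP[1]+s*x+c*y,z])
def step(p0,R0,p1,R1,claw,vmax=45,wmax=.14):
    rv=R.from_matrix(R0.T@R1).as_rotvec(); d=p1-p0
    n=int(max(1,np.ceil(np.linalg.norm(d)/vmax),np.ceil(np.linalg.norm(rv)/wmax)))
    for i in range(n):
        Ri=R0@R.from_rotvec(rv*i/n).as_matrix()
        t=Ri.T@d/n/1000; print([*[round(float(v),3) for v in t],*[round(float(v),3) for v in rv/n],claw],end=',')
    print('  #',n)
def plan(*wps,**k):
    s=read_state(); p=s['position'];Q=R.from_quat(s['ee_rot']).as_matrix()
    print('now',p.round(1),'xdir',Q[:,0].round(2),'a',np.arctan2(Q[1,0],Q[0,0]).round(3),'j',s['joints'].round(2),'F',s['contact_force'].round(1),'t',s['clock'],'g',s['gripper_width'])
    for w in wps:
        P=np.array(w[0],float);A=w[1] if w[1] is not None else Q
        step(p,Q,P,A,w[2],*w[3:]); p,Q=P,A
E
python3 - <<'E'
from h import *
D=down(HY-np.pi/2); D2=down(HY+np.pi/2)
plan((hop(-110,4,290),D,.06)); plan((hop(-110,4,290),D2,.06))
print(proj(cal('top0.png'),[hop(a,b,110) for a,b in ((90,80),(90,-80),(-90,-80),(-90,80))]+[hop(a,0,180) for a in(80,-80)]).round(1))
E
```

```text
now [ 144.1 -607.6  230.3] xdir [-0.23  0.97  0.  ] a 1.803 j [-1.08  0.39  0.01 -0.   -1.19 -0.26] F [ 0.5 -1.   0.5] t 0.1 g 85.21965479655873
[0.024, -0.003, -0.023, 0.0, -0.139, 0.0, 0.06],[0.021, -0.003, -0.026, 0.0, -0.139, 0.0, 0.06],[0.017, -0.003, -0.028, 0.0, -0.139, 0.0, 0.06],[0.013, -0.003, -0.03, 0.0, -0.139, 0.0, 0.06],[0.009, -0.003, -0.032, 0.0, -0.139, 0.0, 0.06],[0.004, -0.003, -0.033, 0.0, -0.139, 0.0, 0.06],[-0.0, -0.003, -0.033, 0.0, -0.139, 0.0, 0.06],[-0.005, -0.003, -0.033, 0.0, -0.139, 0.0, 0.06],[-0.009, -0.003, -0.032, 0.0, -0.139, 0.0, 0.06],[-0.014, -0.003, -0.03, 0.0, -0.139, 0.0, 0.06],[-0.018, -0.003, -0.028, 0.0, -0.139, 0.0, 0.06],[-0.021, -0.003, -0.025, 0.0, -0.139, 0.0, 0.06],[-0.025, -0.003, -0.022, 0.0, -0.139, 0.0, 0.06],[-0.028, -0.003, -0.018, 0.0, -0.139, 0.0, 0.06],[-0.03, -0.003, -0.014, 0.0, -0.139, 0.0, 0.06],[-0.032, -0.003, -0.01, 0.0, -0.139, 0.0, 0.06],[-0.033, -0.003, -0.006, 0.0, -0.139, 0.0, 0.06],[-0.033, -0.003, -0.001, 0.0, -0.139, 0.0, 0.06],[-0.033, -0.003, 0.003, 0.0, -0.139, 0.0, 0.06],[-0.032, -0.003, 0.008, 0.0, -0.139, 
[... 276 characters left out ...]
.029, -0.0, 0.025, 0.0, 0.06],[0.035, -0.004, -0.028, -0.0, 0.025, 0.0, 0.06],[0.035, -0.004, -0.027, -0.0, 0.025, 0.0, 0.06],[0.036, -0.004, -0.026, -0.0, 0.025, 0.0, 0.06],[0.036, -0.004, -0.025, -0.0, 0.025, 0.0, 0.06],[0.037, -0.004, -0.024, -0.0, 0.025, 0.0, 0.06],[0.038, -0.004, -0.023, -0.0, 0.025, 0.0, 0.06],[0.038, -0.004, -0.022, -0.0, 0.025, 0.0, 0.06],[0.039, -0.004, -0.021, -0.0, 0.025, 0.0, 0.06],[0.039, -0.004, -0.02, -0.0, 0.025, 0.0, 0.06],[0.04, -0.004, -0.019, -0.0, 0.025, 0.0, 0.06],[0.04, -0.004, -0.018, -0.0, 0.025, 0.0, 0.06],[0.041, -0.004, -0.017, -0.0, 0.025, 0.0, 0.06],  # 15
[[294.4 151.7]
 [349.5 160. ]
 [340.4 221.9]
 [284.3 213.3]
 [321.8 153.6]
 [312.7 211.7]]
```

Call:
play_rows([
  [0.032,-0.01,-0.03,0,0.025,0,0.06],
  [0.033,-0.01,-0.029,0,0.025,0,0.06],
  [0.034,-0.01,-0.029,0,0.025,0,0.06],
  [0.035,-0.008,-0.028,0,0.025,0,0.06],
  [0.035,-0.006,-0.027,0,0.025,0,0.06],
  [0.036,-0.004,-0.026,0,0.025,0,0.06],
  [0.036,-0.004,-0.025,0,0.025,0,0.06],
  [0.037,-0.004,-0.024,0,0.025,0,0.06],
  [0.038,-0.002,-0.023,0,0.025,0,0.06],
  [0.038,0,-0.022,0,0.025,0,0.06],
])

```text
clock: 1.1
position: [369.5, -213.7, 285.9]
ee_rot: [-0.505, -0.492, 0.489, 0.514]
contact_force: [1.4, -0.1, 0.1]
gripper_width: 60.0
```

```bash
python3 - <<'E'
from h import *
D2=down(HY+np.pi/2)
plan((hop(-110,4,290),D2,.06))
E
```

```text
now [ 369.5 -213.7  285.9] xdir [0.04 1.   0.01] a 1.532 j [-0.15  0.   -0.34 -0.01 -1.24 -1.46] F [ 1.4 -0.1  0.1] t 1.1 g 59.9761080380123
[0.037, -0.0, -0.019, -0.001, 0.02, 0.002, 0.06],[0.038, -0.001, -0.018, -0.001, 0.02, 0.002, 0.06],[0.038, -0.001, -0.018, -0.001, 0.02, 0.002, 0.06],[0.038, -0.001, -0.017, -0.001, 0.02, 0.002, 0.06],[0.039, -0.001, -0.016, -0.001, 0.02, 0.002, 0.06],  # 5
```

Call:
play_rows([
  [0.037,0,-0.019,0,0.02,0.002,0.06],
  [0.038,-0.001,-0.018,0,0.02,0.002,0.06],
  [0.038,-0.001,-0.018,0,0.02,0.002,0.06],
  [0.038,-0.001,-0.017,0,0.02,0.002,0.06],
  [0.039,-0.001,-0.016,0,0.02,0.002,0.06],
  [0,0,0,0,0,0,0.06],
])

```text
clock: 1.7
position: [475.5, -18.7, 289.8]
ee_rot: [-0.531, -0.463, 0.466, 0.535]
contact_force: [-0.2, -0.8, -0.6]
gripper_width: 60.1
```

```bash
python3 - <<'E'
from h import *
snap('wrist','w1.png'); D2=down(HY+np.pi/2)
plan((hop(-110,4,290),D2,.06))
c=cal('w1.png'); print(c['origin'])
print(proj(c,[hop(-110,4,210)]+[hop(a,b,110) for a,b in ((90,80),(90,-80),(-90,-80),(-90,80))]).round())
E
```

```text
now [474.3 -20.1 289.7] xdir [0.14 0.99 0.  ] a 1.433 j [ 0.3   0.09 -0.24 -0.   -1.25 -2.01] F [-1.4  0.1 -0.5] t 1.75 g 60.06591615266798
[-0.011, -0.0, 0.001, -0.008, -0.0, 0.001, 0.06],  # 1
[408.3135862  -10.60850046 434.42011959]
[[309. 204.]
 [370. 322.]
 [254. 322.]
 [244. 196.]
 [376. 196.]]
```

View pics/w1.png

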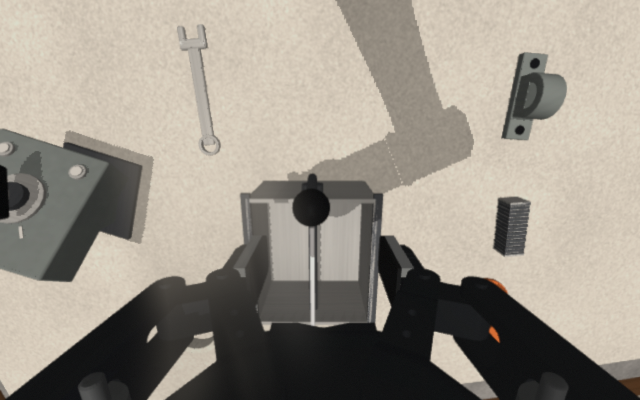

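```bash
sed -i 's/HP=np.array(\[580.5,-49.9\])/HP=np.array([580.6,-48.])/' h.py; python3 - <<'E'
from h import *
D2=down(HY+np.pi/2)
plan((hop(-110,0,200),D2,.06),(hop(-110,-55,194),D2,.06,30),(hop(-110,-88,178),D2,.06,20),(hop(-110,-98,172),D2,.06,6))
E
```

```text
now [474.3 -20.1 289.7] xdir [0.14 0.99 0.  ] a 1.433 j [ 0.3   0.09 -0.24 -0.   -1.25 -2.01] F [-1.4  0.1 -0.5] t 1.75 g 60.06591615266798
[-0.004, 0.03, 0.0, -0.003, -0.0, 0.0, 0.06],[-0.004, 0.03, 0.0, -0.003, -0.0, 0.0, 0.06],[-0.004, 0.03, 0.0, -0.003, -0.0, 0.0, 0.06],  # 3
[-0.028, 0.003, 0.0, 0.0, 0.0, 0.0, 0.06],[-0.028, 0.003, 0.0, 0.0, 0.0, 0.0, 0.06],  # 2
[-0.016, 0.008, -0.0, 0.0, 0.0, 0.0, 0.06],[-0.016, 0.008, -0.0, 0.0, 0.0, 0.0, 0.06],  # 2
[-0.005, 0.003, -0.0, 0.0, 0.0, 0.0, 0.06],[-0.005, 0.003, -0.0, 0.0, 0.0, 0.0, 0.06],  # 2
```

Call:
play_rows([
  [-0.004,0.03,0,-0.003,0,0,0.06],
  [-0.004,0.03,0,-0.003,0,0,0.06],
  [-0.004,0.03,0,-0.003,0,0,0.06],
  [0,0,0,0,0,0,0.06],
  [-0.02,0.002,0,0,0,0,0.06],
  [-0.02,0.002,0,0,0,0,0.06],
  [-0.02,0.004,0,0,0,0,0.06],
  [-0.016,0.007,0,0,0,0,0.06],
  [-0.01,0.006,0,0,0,0,0.06],
])

```text
clock: 2.65
position: [460.4, -122.4, 182.3]
ee_rot: [0.535, 0.468, -0.461, -0.532]
contact_force: [-0.1, 1.5, -0.9]
gripper_width: 60.0
```

```bash
python3 - <<'E'
from h import *
D2=down(HY+np.pi/2)
plan((hop(-110,-98,172),D2,.06,6))
E
```

```text
now [ 460.4 -122.4  182.3] xdir [0.14 0.99 0.  ] a 1.432 j [ 0.08  0.17 -0.42 -0.   -0.96 -1.79] F [-0.1  1.5 -0.9] t 2.65 g 59.98329335530088
[-0.003, 0.003, 0.0, 0.003, -0.0, 0.001, 0.06],[-0.003, 0.003, 0.0, 0.003, -0.0, 0.001, 0.06],[-0.003, 0.003, 0.0, 0.003, -0.0, 0.001, 0.06],  # 3
```

Call:
play_rows([
  [-0.004,0.003,0,0,0,0,0.06],
  [-0.004,0.003,0,0,0,0,0.06],
  [-0.003,0.002,0,0,0,0,0.06],
])

```text
clock: 2.95
position: [460.1, -126.8, 179.5]
ee_rot: [-0.533, -0.472, 0.455, 0.534]
contact_force: [-5.3, 18.2, 10.6]
gripper_width: 60.2
```

Call:
play_rows([
  [-0.004,0.001,0,0,0,0,0.06],
  [-0.003,0,0,0,0,0,0.06],
])

```text
clock: 3.15
position: [459.9, -126.3, 179.8]
ee_rot: [-0.531, -0.477, 0.451, 0.537]
contact_force: [0.6, 11.9, -5.9]
gripper_width: 59.8
```

```bash
python3 - <<'E'
from h import *
c=cal('w1.png'); t=cal('top0.png')
a,b=onz(c,(535,63),13),onz(c,(519.5,130),13); print((a+b)/2,np.arctan2(*(b-a)[1::-1]))
L=lambda p:np.array([185+p[0]/5,155+p[1]/5])
a,b=onz(t,L((81,529)),13),onz(t,L((119,379)),13); print((a+b)/2,np.arctan2(*(b-a)[1::-1]))
print(proj(c,[[603+i*45*1+j*16*.04,266-i*45*.04+j*16,32] for i,j in((1,1),(1,-1),(-1,-1),(-1,1))]))
B=down(-.19+np.pi/2); s=read_state(); p=s['position']
plan((p+[1,12,0],None,.06),(p+[0,12,100],down(HY+np.pi/2),.06),([410,284,280],B,.085))
E
```

```text
[412.48528376 288.71045582  13.        ] -0.20957722191037043
[409.77802195 285.2687016   13.        ] -0.20203266173385262
[[522.74630403 251.34434513]
 [503.04832826 253.28414501]
 [507.45250515 199.42281483]
 [528.23272206 197.42250505]]
now [ 459.9 -126.3  179.8] xdir [0.14 0.99 0.03] a 1.431 j [ 0.05  0.17 -0.42 -0.04 -0.96 -1.74] F [ 0.6 11.9 -5.9] t 3.15 g 59.827398020917336
[0.012, 0.0, 0.001, 0.0, 0.0, 0.0, 0.06],  # 1
[0.001, -0.033, -0.0, 0.006, -0.001, 0.011, 0.06],[0.001, -0.033, -0.0, 0.006, -0.001, 0.011, 0.06],[0.0, -0.033, 0.0, 0.006, -0.001, 0.011, 0.06],  # 3
[0.043, -0.0, 0.012, 0.0, 0.006, 0.0, 0.085],[0.043, -0.0, 0.012, 0.0, 0.006, 0.0, 0.085],[0.043, -0.0, 0.012, 0.0, 0.006, 0.0, 0.085],[0.043, -0.0, 0.012, 0.0, 0.006, 0.0, 0.085],[0.043, -0.0, 0.013, 0.0, 0.006, 0.0, 0.085],[0.043, -0.0, 0.013, 0.0, 0.006, 0.0, 0.085],[0.043, -0.0, 0.013, 0.0, 0.006, 0.0, 0.085],[0.043, -0.0, 0.013, 0.0, 0.006, 0.0, 0.085],[0.042, -0.0, 0.014, 0.0, 0.006, 0.0, 0.085],  # 9
```

Call:
play_rows([
  [0.012,0,0.001,0,0,0,0.06],
  [0.001,-0.033,0,0.006,0,0.011,0.06],
  [0.001,-0.033,0,0.006,0,0.011,0.06],
  [0,-0.033,0,0.006,0,0.011,0.06],
])

```text
clock: 3.55
position: [457.5, -112.8, 280.6]
ee_rot: [-0.531, -0.462, 0.467, 0.535]
contact_force: [1.6, 0.9, 0.0]
gripper_width: 60.0
```

Call:
play_rows([
  [0.043,0,0.012,0,0.006,0,0.085],
  [0.043,0,0.012,0,0.006,0,0.085],
  [0.043,0,0.012,0,0.006,0,0.085],
  [0.043,0,0.012,0,0.006,0,0.085],
  [0.043,0,0.013,0,0.006,0,0.085],
  [0.043,0,0.013,0,0.006,0,0.085],
  [0.043,0,0.013,0,0.006,0,0.085],
  [0.043,0.01,0.013,0,0.006,0,0.085],
  [0.042,0.02,0.014,0,0.006,0,0.085],
])

```text
clock: 4.45
position: [414.2, 298.6, 268.7]
ee_rot: [0.551, 0.456, -0.439, -0.544]
contact_force: [0.9, -0.1, 0.4]
gripper_width: 84.9
```

```bash
python3 - <<'E'
from h import *
snap('wrist','w2.png');snap('top','top2.png')
a=cv2.imread('pics/w2.png'); b=cv2.imread('pics/top2.png')
o=np.zeros((600,640,3),np.uint8); o[:300]=a[:300]; o[300:600,:400]=cv2.resize(b[140:240,265:398],(400,300)); cv2.imwrite('pics/c3.png',o)
B=down(-.2+np.pi/2)
plan(([410.5,286,120],B,.085),([410.5,286,21],B,.085,35))
E
```

```text
now [412.7 299.5 264.4] xdir [0.2  0.98 0.01] a 1.374 j [ 0.96  0.16 -0.23  0.02 -1.17 -2.73] F [ 0.  -0.5  0.2] t 4.55 g 85.00136862017905
[-0.004, 0.036, 0.001, 0.005, 0.001, 0.001, 0.085],[-0.004, 0.036, 0.0, 0.005, 0.001, 0.001, 0.085],[-0.004, 0.036, 0.0, 0.005, 0.001, 0.001, 0.085],[-0.003, 0.036, 0.0, 0.005, 0.001, 0.001, 0.085],  # 4
[0.0, 0.033, 0.0, 0.0, 0.0, 0.0, 0.085],[0.0, 0.033, 0.0, 0.0, 0.0, 0.0, 0.085],[0.0, 0.033, 0.0, 0.0, 0.0, 0.0, 0.085],  # 3
```

View pics/c3.png

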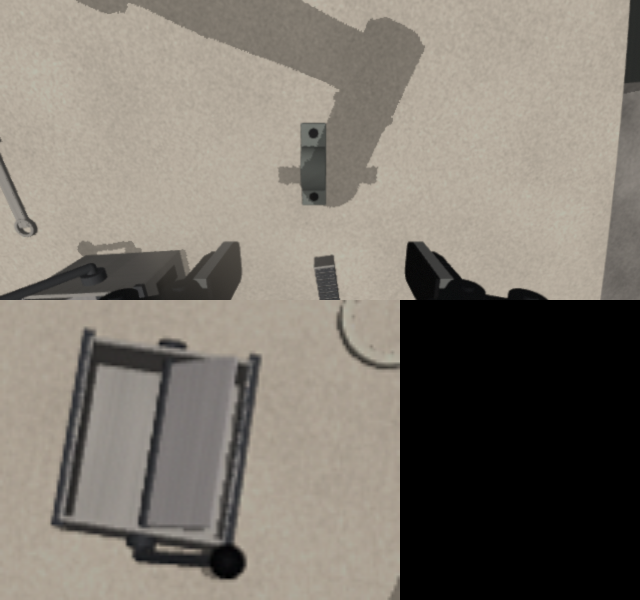

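The flap now covers the right basket, with the ball at its stop. In the wrist view the bearing's bolt holes are at (313.5,132.5) and (314,197).

```bash
python3 - <<'E'
from h import *
c=cal('w2.png')
a,b=onz(c,(313.5,132.5),13),onz(c,(314,197),13); print((a+b)/2,np.arctan2(*(b-a)[1::-1]))
# core far end seen: top-face left/right near robot-side end
a,b=onz(c,(315,265),32),onz(c,(334,264),32); print('core near end',a,b)
E
```

```text
[412.71439245 287.45673069  13.        ] -0.20312573410499812
core near end [560.30175009 258.16005165  32.        ] [564.64603909 287.08398202  32.        ]
```

Call:
play_rows([
  [-0.003,0.036,0,0.005,0,0.001,0.085],
  [-0.003,0.036,0,0.005,0,0.001,0.085],
  [-0.003,0.036,0,0.005,0,0.001,0.085],
  [-0.003,0.036,0,0.005,0,0.001,0.085],
  [0,0.033,0,0,0,0,0.085],
  [0,0.033,0,0,0,0,0.085],
])

```text
clock: 5.15
position: [418.8, 294.4, 58.5]
ee_rot: [-0.544, -0.458, 0.442, 0.546]
contact_force: [0.9, 0.6, -0.3]
gripper_width: 84.8
```

```bash
python3 - <<'E'
from h import *
B=down(-.203+np.pi/2)
plan(([412,287,22],B,.085,30))
E
```

```text
now [418.8 294.4  58.5] xdir [0.19 0.98 0.02] a 1.381 j [ 0.93  0.39 -0.5   0.   -0.66 -2.7 ] F [ 0.9  0.6 -0.3] t 5.15 g 84.84536237892554
[-0.005, 0.018, 0.003, 0.006, 0.007, 0.01, 0.085],[-0.004, 0.018, 0.003, 0.006, 0.007, 0.01, 0.085],  # 2
```

Call:
play_rows([
  [-0.006,0.015,0.004,0.006,0.005,0.01,0.085],
  [-0.004,0.015,0.003,0.006,0.005,0.01,0.085],
  [0,0.004,0,0,0,0,0.085],
])

```text
clock: 5.45
position: [409.9, 283.9, 21.0]
ee_rot: [0.549, 0.445, -0.45, -0.546]
contact_force: [0.2, -0.9, 0.3]
gripper_width: 85.0
```

```bash
python3 - <<'E'
from h import *
B=down(-.203+np.pi/2)
plan(([412,287,22],B,.03,30))
E
```

```text
now [409.9 283.9  21. ] xdir [ 0.2   0.98 -0.01] a 1.37 j [ 0.93  0.44 -0.55  0.   -0.59 -2.71] F [ 0.2 -0.9  0.3] t 5.45 g 84.9809874493916
[0.003, -0.001, -0.001, -0.002, 0.002, -0.007, 0.03],  # 1
```

Call:
play_rows([
  [0.003,0,0,0,0.002,-0.004,0.06],
  [0,0,0,0,0,0,0.02],
  [0,0,0,0,0,0,0.02],
  [0,0,0,0,0,0,0.02],
  [0,0,0,0,0,0,0.02],
  [0,0,0,0,0,0,0.02],
  [0,-0.01,0,0,0,0,0.02],
  [0,-0.03,0,0,0,0,0.02],
  [0,-0.04,0,0,0,0,0.02],
  [0,-0.04,0,0,0,0,0.02],
])

```text
clock: 6.45
position: [408.2, 284.2, 142.1]
ee_rot: [0.549, 0.441, -0.452, -0.547]
contact_force: [1.0, 0.9, -4.1]
gripper_width: 31.3
```

```bash
python3 - <<'E'
from h import *
D2=down(HY+np.pi/2)
plan((hop(0,100,270),D2,.02),(hop(0,39,250),D2,.02),(hop(0,39,95),D2,.02,35))
E
```

```text
now [408.2 284.2 142.1] xdir [ 0.2   0.98 -0.01] a 1.367 j [ 0.93  0.27 -0.41 -0.   -0.91 -2.71] F [ 1.   0.9 -4.1] t 6.45 g 31.335264014354472
[-0.024, -0.016, -0.029, -0.001, -0.008, -0.002, 0.02],[-0.024, -0.016, -0.028, -0.001, -0.008, -0.002, 0.02],[-0.024, -0.016, -0.028, -0.001, -0.008, -0.002, 0.02],[-0.025, -0.016, -0.028, -0.001, -0.008, -0.002, 0.02],[-0.025, -0.016, -0.028, -0.001, -0.008, -0.002, 0.02],[-0.025, -0.016, -0.028, -0.001, -0.008, -0.002, 0.02],[-0.025, -0.016, -0.027, -0.001, -0.008, -0.002, 0.02],[-0.025, -0.016, -0.027, -0.001, -0.008, -0.002, 0.02],  # 8
[-0.03, 0.01, 0.0, 0.0, 0.0, 0.0, 0.02],[-0.03, 0.01, 0.0, 0.0, 0.0, 0.0, 0.02],  # 2
[0.0, 0.031, 0.0, 0.0, 0.0, 0.0, 0.02],[0.0, 0.031, 0.0, 0.0, 0.0, 0.0, 0.02],[0.0, 0.031, 0.0, 0.0, 0.0, 0.0, 0.02],[0.0, 0.031, 0.0, 0.0, 0.0, 0.0, 0.02],[0.0, 0.031, 0.0, 0.0, 0.0, 0.0, 0.02],  # 5
```

Call:
play_rows([
  [-0.024,-0.016,-0.029,0,-0.008,0,0.02],
  [-0.024,-0.016,-0.028,0,-0.008,0,0.02],
  [-0.024,-0.016,-0.028,0,-0.008,0,0.02],
  [-0.025,-0.016,-0.028,0,-0.008,0,0.02],
  [-0.025,-0.016,-0.028,0,-0.008,0,0.02],
  [-0.025,-0.016,-0.028,0,-0.008,0,0.02],
  [-0.025,-0.016,-0.027,0,-0.008,0,0.02],
  [-0.025,-0.01,-0.027,0,-0.008,0,0.02],
  [-0.03,0.01,0,0,0,0,0.02],
  [-0.02,0,0,0,0,0,0.02],
])

```text
clock: 7.45
position: [592.8, -4.8, 269.2]
ee_rot: [-0.531, -0.466, 0.467, 0.532]
contact_force: [0.2, 0.8, -4.9]
gripper_width: 31.2
```

```bash
python3 - <<'E'
from h import *
D2=down(HY+np.pi/2)
im=snap('top','top3.png');snap('wrist','w3.png')
b=cv2.imread('pics/top3.png');a=cv2.imread('pics/w3.png')
o=np.zeros((560,640,3),np.uint8);o[:320]=cv2.resize(a[80:400],(640,320));o[320:,:320]=cv2.resize(b[140:240,265:398],(320,240));cv2.imwrite('pics/c4.png',o)
plan((hop(0,39,200),D2,.02),(hop(0,39,95),D2,.02,30))
E
```

```text
now [593.4  -5.5 270.8] xdir [ 0.13  0.99 -0.  ] a 1.439 j [ 0.26  0.31 -0.01  0.   -1.25 -1.97] F [-0.4  1.3 -2.9] t 7.55 g 31.256362276213824
[-0.002, 0.035, 0.003, 0.0, 0.003, -0.0, 0.02],[-0.002, 0.035, 0.003, 0.0, 0.003, -0.0, 0.02],  # 2
[0.0, 0.026, 0.0, 0.0, 0.0, 0.0, 0.02],[0.0, 0.026, 0.0, 0.0, 0.0, 0.0, 0.02],[0.0, 0.026, 0.0, 0.0, 0.0, 0.0, 0.02],[0.0, 0.026, 0.0, 0.0, 0.0, 0.0, 0.02],  # 4
```

View pics/c4.png

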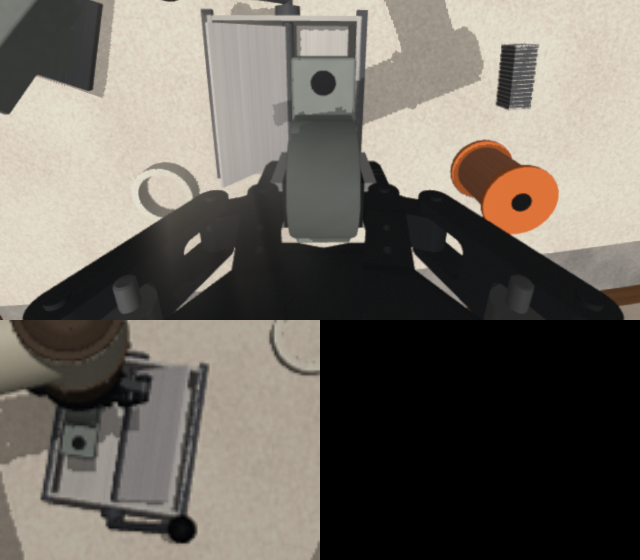

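The bearing is held level over the left basket. The robot-side rim corners are at about (206,92) and (364,92) in the wrist image, which I use to check the hopper's position.

```bash
python3 - <<'E'
from h import *
c=cal('w3.png')
for uv in ((205,92),(365,92)):
    p=onz(c,uv,110)[:2]-HP; cc,s=np.cos(HY),np.sin(HY); print(cc*p[0]+s*p[1],-s*p[0]+cc*p[1])
E
```

```text
-90.39449713139294 -82.05139362742479
-90.8105690418631 83.4301500340539
```

Call:
play_rows([
  [-0.002,0.035,0.003,0,0.003,0,0.02],
  [-0.002,0.035,0.003,0,0.003,0,0.02],
  [0,0.026,0,0,0,0,0.02],
])

```text
clock: 7.85
position: [589.2, -8.3, 178.2]
ee_rot: [0.536, 0.468, -0.46, -0.531]
contact_force: [-0.3, 0.0, -3.6]
gripper_width: 31.3
```

```bash
python3 - <<'E'
from h import *
D2=down(HY+np.pi/2)
plan((hop(0,39,95),D2,.02,28))
E
```

```text
now [589.2  -8.3 178.2] xdir [0.14 0.99 0.  ] a 1.432 j [ 0.26  0.36 -0.17  0.   -1.03 -1.97] F [-0.3  0.  -3.6] t 7.85 g 31.32710207490708
[-0.001, 0.028, 0.001, 0.004, -0.0, 0.001, 0.02],[-0.001, 0.028, 0.001, 0.004, -0.0, 0.001, 0.02],[-0.001, 0.028, 0.001, 0.004, -0.0, 0.001, 0.02],  # 3
```

Lower, open narrowly to 42 mm, then retreat.

Call:
play_rows([
  [-0.001,0.028,0.001,0.004,0,0,0.02],
  [-0.001,0.028,0.001,0.004,0,0,0.02],
  [-0.001,0.026,0.001,0.003,0,0,0.02],
  [0,0,0,0,0,0,0.02],
])

```text
clock: 8.25
position: [581.6, -8.8, 90.2]
ee_rot: [-0.53, -0.463, 0.466, 0.536]
contact_force: [-1.2, -0.2, -3.5]
gripper_width: 30.9
```

Call:
play_rows([
  [0,0,0,0,0,0,0.042],
  [0,0,0,0,0,0,0.042],
  [0,0,0,0,0,0,0.042],
  [0,-0.03,0,0,0,0,0.042],
  [0,-0.04,0,0,0,0,0.042],
  [0,-0.045,0,0,0,0,0.045],
  [0,-0.045,0,0,0,0,0.06],
])

```text
clock: 8.95
position: [584.3, -8.1, 262.0]
ee_rot: [-0.532, -0.466, 0.465, 0.533]
contact_force: [1.7, 0.1, -0.3]
gripper_width: 58.3
```

```bash
python3 - <<'E'
from h import *
D2=down(HY+np.pi/2)
s=read_state(); p=s['position']
plan((hop(0,39,290),D2,.06),(hop(-110,-75,280),D2,.06),(hop(-110,-75,180),D2,.06,35),(hop(-110,-30,195),D2,.06,22),(hop(-110,50,195),D2,.06,22),(hop(-110,85,180),D2,.06,20))
E
```

```text
now [584.3  -8.1 262. ] xdir [0.13 0.99 0.  ] a 1.436 j [ 0.26  0.3  -0.04 -0.   -1.23 -1.97] F [ 1.7  0.1 -0.3] t 8.95 g 58.25519741758281
[-0.001, -0.028, -0.002, -0.001, 0.004, 0.003, 0.06],  # 1
[-0.028, 0.003, 0.027, 0.0, 0.0, 0.0, 0.06],[-0.028, 0.003, 0.027, 0.0, 0.0, 0.0, 0.06],[-0.028, 0.003, 0.027, 0.0, 0.0, 0.0, 0.06],[-0.028, 0.003, 0.027, 0.0, 0.0, 0.0, 0.06],  # 4
[0.0, 0.033, 0.0, 0.0, 0.0, 0.0, 0.06],[0.0, 0.033, 0.0, 0.0, 0.0, 0.0, 0.06],[0.0, 0.033, 0.0, 0.0, 0.0, 0.0, 0.06],  # 3
[0.015, -0.005, 0.0, 0.0, 0.0, 0.0, 0.06],[0.015, -0.005, 0.0, 0.0, 0.0, 0.0, 0.06],[0.015, -0.005, 0.0, 0.0, 0.0, 0.0, 0.06],  # 3
[0.02, 0.0, -0.0, 0.0, 0.0, 0.0, 0.06],[0.02, 0.0, -0.0, 0.0, 0.0, 0.0, 0.06],[0.02, 0.0, -0.0, 0.0, 0.0, 0.0, 0.06],[0.02, 0.0, -0.0, 0.0, 0.0, 0.0, 0.06],  # 4
[0.017, 0.007, -0.0, 0.0, 0.0, 0.0, 0.06],[0.017, 0.007, -0.0, 0.0, 0.0, 0.0, 0.06],  # 2
```

Call:
play_rows([
  [-0.001,-0.028,-0.002,0,0.004,0.003,0.06],
  [-0.028,0.003,0.027,0,0,0,0.06],
  [-0.028,0.003,0.027,0,0,0,0.06],
  [-0.028,0.003,0.027,0,0,0,0.06],
  [-0.028,0.003,0.027,0,0,0,0.06],
  [0,0,0,0,0,0,0.06],
])

```text
clock: 9.55
position: [466.8, -108.0, 299.1]
ee_rot: [0.542, 0.478, -0.452, -0.522]
contact_force: [0.4, -0.7, 0.5]
gripper_width: 60.1
```

```bash
python3 - <<'E'
from h import *
D2=down(HY+np.pi/2)
snap('top','top4.png');snap('wrist','w4.png')
a=cv2.imread('pics/w4.png');b=cv2.imread('pics/top4.png')
o=np.zeros((560,640,3),np.uint8);o[:320]=a[80:400];o[320:,:320]=cv2.resize(b[140:240,265:398],(320,240));cv2.imwrite('pics/c5.png',o)
plan((hop(-110,-75,180),D2,.06,35),(hop(-110,-30,195),D2,.06,22))
E
```

```text
now [ 469.9 -106.7  299.4] xdir [0.13 0.99 0.01] a 1.438 j [ 0.12  0.07 -0.24  0.   -1.21 -1.82] F [0.5 0.4 0.6] t 9.65 g 60.06380924758211
[-0.001, 0.03, 0.004, 0.012, 0.001, 0.002, 0.06],[-0.001, 0.03, 0.003, 0.012, 0.001, 0.002, 0.06],[-0.001, 0.03, 0.003, 0.012, 0.001, 0.002, 0.06],[-0.0, 0.03, 0.002, 0.012, 0.001, 0.002, 0.06],  # 4
[0.015, -0.005, 0.0, 0.0, 0.0, 0.0, 0.06],[0.015, -0.005, 0.0, 0.0, 0.0, 0.0, 0.06],[0.015, -0.005, 0.0, 0.0, 0.0, 0.0, 0.06],  # 3
```

View pics/c5.png

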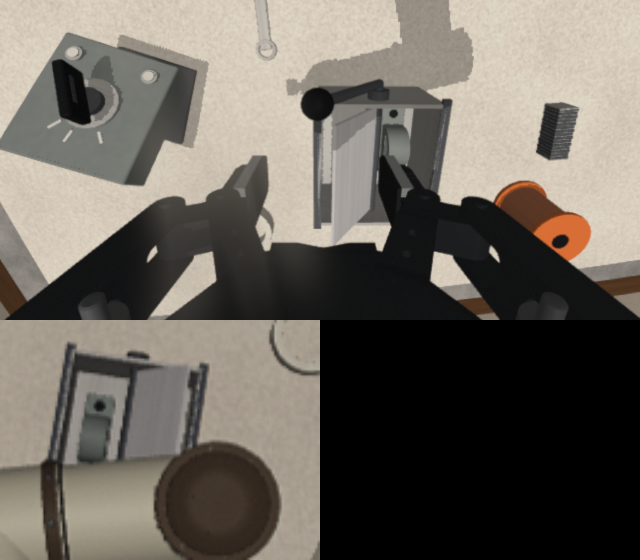

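The bearing stands in the left basket (eye at (397,145) in the wrist view), and the lever is still fully right with its ball at (317,103). Next I'll swing it left.

Call:
play_rows([
  [-0.001,0.03,0.004,0.01,0,0.002,0.06],
  [-0.001,0.03,0.003,0.01,0,0.002,0.06],
  [-0.001,0.03,0.003,0.01,0,0.002,0.06],
  [0,0.027,0.001,0.01,0,0.002,0.06],
  [0,0,0,0,0,0,0.06],
])

```text
clock: 10.15
position: [470.9, -105.6, 185.0]
ee_rot: [0.536, 0.473, -0.46, -0.526]
contact_force: [-0.6, -0.6, 0.1]
gripper_width: 59.6
```

```bash
python3 - <<'E'
from h import *
D2=down(HY+np.pi/2)
plan((hop(-110,-20,198),D2,.06,22),(hop(-110,50,197),D2,.06,22),(hop(-110,85,180),D2,.06,20))
E
```

```text
now [ 470.9 -105.6  185. ] xdir [0.13 0.99 0.  ] a 1.442 j [ 0.12  0.17 -0.42  0.   -0.96 -1.82] F [-0.6 -0.6  0.1] t 10.15 g 59.61495799958714
[0.017, -0.004, 0.003, 0.008, 0.003, 0.001, 0.06],[0.017, -0.004, 0.003, 0.008, 0.003, 0.001, 0.06],[0.017, -0.004, 0.003, 0.008, 0.003, 0.001, 0.06],  # 3
[0.017, 0.0, -0.0, 0.0, 0.0, 0.0, 0.06],[0.017, 0.0, -0.0, 0.0, 0.0, 0.0, 0.06],[0.017, 0.0, -0.0, 0.0, 0.0, 0.0, 0.06],[0.017, 0.0, -0.0, 0.0, 0.0, 0.0, 0.06],  # 4
[0.017, 0.009, -0.0, 0.0, 0.0, 0.0, 0.06],[0.017, 0.009, -0.0, 0.0, 0.0, 0.0, 0.06],  # 2
```

Call:
play_rows([
  [0.017,-0.004,0.003,0.008,0.003,0.001,0.06],
  [0.017,-0.004,0.003,0.008,0.003,0.001,0.06],
  [0.017,-0.004,0.003,0.008,0.003,0.001,0.06],
  [0.017,0,0,0,0,0,0.06],
  [0.017,0,0,0,0,0,0.06],
  [0.017,0,0,0,0,0,0.06],
  [0.017,0.002,0,0,0,0,0.06],
  [0.017,0.006,0,0,0,0,0.06],
])

```text
clock: 10.95
position: [492.5, 26.4, 217.5]
ee_rot: [0.544, 0.468, -0.466, -0.518]
contact_force: [0.9, 0.1, -0.5]
gripper_width: 59.8
```

```bash
python3 - <<'E'
from h import *
D2=down(HY+np.pi/2)
plan((hop(-110,88,178),D2,.06,18),(hop(-110,98,174),D2,.06,4))
E
```

```text
now [492.5  26.4 217.5] xdir [ 0.13  0.99 -0.02] a 1.442 j [ 0.4   0.16 -0.36  0.04 -1.04 -2.12] F [ 0.9  0.1 -0.5] t 10.95 g 59.835515404662445
[0.009, 0.013, 0.004, 0.01, 0.003, -0.007, 0.06],[0.009, 0.013, 0.004, 0.01, 0.003, -0.007, 0.06],[0.009, 0.013, 0.004, 0.01, 0.003, -0.007, 0.06],  # 3
[0.003, 0.001, 0.0, 0.0, 0.0, 0.0, 0.06],[0.003, 0.001, 0.0, 0.0, 0.0, 0.0, 0.06],[0.003, 0.001, 0.0, 0.0, 0.0, 0.0, 0.06],  # 3
```

```bash
python3 - <<'E'
from h import *
snap('scene','s5.png'); crop('s5.png','c6.png',260,120,400,270,4)
E
```

View pics/c6.png

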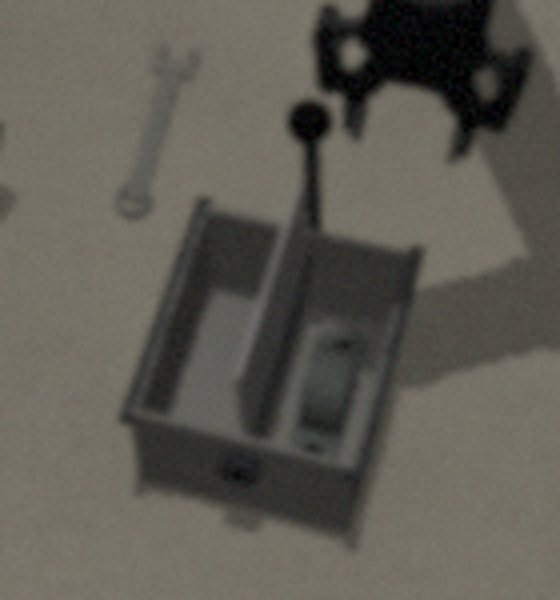

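The gripper rode too high and slipped over the ball, so the lever was left near upright with its ball at scene pixel (337,150). I'll straddle it again, lower this time.

```bash
python3 - <<'E'
from h import *
from scipy.optimize import minimize_scalar
c=cal('s5.png')
f=lambda q:np.linalg.norm(proj(c,hop(-110,-130*np.sin(q),80+130*np.cos(q)))[0]-[337.2,150.2])
r=minimize_scalar(f,bounds=(-.7,.7),method='bounded');q=r.x;print(q,r.fun,-130*np.sin(q),80+130*np.cos(q))
y=-130*np.sin(q);D2=down(HY+np.pi/2)
s=read_state()['position']
plan((s+[0,0,55],D2,.06),(hop(-110,y+5,272),D2,.06),(hop(-110,y+5,196),D2,.06,40))
E
```

```text
0.04288550709522096 1.4947400160374467 -5.573407151579018 209.88047248421424
now [492.8  28.  216.6] xdir [ 0.13  0.99 -0.02] a 1.444 j [ 0.41  0.16 -0.36  0.04 -1.04 -2.12] F [ 0.4  1.4 -1. ] t 11.0 g 59.706096215238965
[-0.001, -0.027, -0.001, 0.015, 0.006, -0.01, 0.06],[-0.0, -0.027, -0.0, 0.015, 0.006, -0.01, 0.06],  # 2
[-0.032, -0.0, 0.006, 0.0, 0.0, 0.0, 0.06],[-0.032, -0.0, 0.006, 0.0, 0.0, 0.0, 0.06],  # 2
[0.0, 0.038, 0.0, 0.0, 0.0, 0.0, 0.06],[0.0, 0.038, 0.0, 0.0, 0.0, 0.0, 0.06],  # 2
```

Call:
play_rows([
  [-0.001,-0.027,-0.001,0.015,0.006,-0.01,0.06],
  [0,-0.027,0,0.015,0.006,-0.01,0.06],
  [-0.034,0,0.006,0,0,0,0.06],
  [-0.034,0,0.006,0,0,0,0.06],
  [0,0,0,0,0,0,0.06],
])

```text
clock: 11.5
position: [477.0, -35.3, 282.1]
ee_rot: [0.534, 0.471, -0.463, -0.528]
contact_force: [-0.7, 0.8, -0.1]
gripper_width: 59.8
```

```bash
python3 - <<'E'
from h import *
D2=down(HY+np.pi/2)
plan((hop(-110,0,193),D2,.06,40))
E
```

```text
now [477.  -35.3 282.1] xdir [0.13 0.99 0.  ] a 1.442 j [ 0.27  0.09 -0.26  0.   -1.21 -1.97] F [-0.7  0.8 -0.1] t 11.5 g 59.82453568412546
[0.001, 0.03, 0.002, 0.004, 0.003, 0.001, 0.06],[0.001, 0.03, 0.002, 0.004, 0.003, 0.001, 0.06],[0.001, 0.03, 0.002, 0.004, 0.003, 0.001, 0.06],  # 3
```

Call:
play_rows([
  [0.001,0.03,0.002,0.004,0.003,0.001,0.06],
  [0.001,0.03,0.002,0.004,0.003,0.001,0.06],
  [0.001,0.032,0.002,0.004,0.003,0.001,0.06],
  [0.015,0.001,0,0,0,0,0.06],
  [0.015,0.002,0,0,0,0,0.06],
])

```text
clock: 12.0
position: [483.6, -0.9, 194.0]
ee_rot: [0.538, 0.469, -0.459, -0.529]
contact_force: [-0.6, -1.2, 2.0]
gripper_width: 59.8
```

```bash
python3 - <<'E'
from h import *
D2=down(HY+np.pi/2)
plan((hop(-110,60,188),D2,.06,18),(hop(-110,85,176),D2,.06,18),(hop(-110,98,170),D2,.06,4))
E
```

```text
now [483.6  -0.9 194. ] xdir [0.14 0.99 0.  ] a 1.432 j [ 0.34  0.17 -0.4   0.01 -0.98 -2.05] F [-0.6 -1.2  2. ] t 12.0 g 59.83339269551684
[0.013, 0.003, 0.004, 0.009, -0.0, 0.001, 0.06],[0.013, 0.003, 0.004, 0.009, -0.0, 0.001, 0.06],  # 2
[0.012, 0.006, -0.0, 0.0, 0.0, 0.0, 0.06],[0.012, 0.006, -0.0, 0.0, 0.0, 0.0, 0.06],  # 2
[0.003, 0.002, 0.0, 0.0, 0.0, 0.0, 0.06],[0.003, 0.002, 0.0, 0.0, 0.0, 0.0, 0.06],[0.003, 0.002, 0.0, 0.0, 0.0, 0.0, 0.06],[0.003, 0.002, 0.0, 0.0, 0.0, 0.0, 0.06],  # 4
```

Call:
play_rows([
  [0.013,0.005,0.003,0.008,0,0.001,0.06],
  [0.013,0.005,0.003,0.008,0,0.001,0.06],
])

```text
clock: 12.2
position: [483.7, 28.0, 186.0]
ee_rot: [0.535, 0.467, -0.463, -0.531]
contact_force: [0.8, -1.7, -0.4]
gripper_width: 60.0
```

Call:
play_rows([
  [0.012,0.008,0,0,0,0,0.06],
  [0.01,0.007,0,0,0,0,0.06],
])

```text
clock: 12.4
position: [487.9, 52.6, 171.4]
ee_rot: [0.534, 0.468, -0.462, -0.531]
contact_force: [-0.0, -0.9, 0.2]
gripper_width: 60.1
```

```bash
python3 - <<'E'
from h import *
D2=down(HY+np.pi/2)
plan((hop(-110,98,172),D2,.06,4))
E
```

```text
now [487.9  52.6 171.4] xdir [0.14 0.99 0.  ] a 1.435 j [ 0.44  0.21 -0.41  0.   -0.94 -2.15] F [-0.  -0.9  0.2] t 12.4 g 60.08347209337451
[0.004, -0.0, 0.001, 0.003, 0.001, 0.001, 0.06],[0.004, -0.0, 0.001, 0.003, 0.001, 0.001, 0.06],[0.004, -0.0, 0.001, 0.003, 0.001, 0.001, 0.06],  # 3
```

Call:
play_rows([
  [0.005,0,0,0.002,0,0,0.06],
  [0.005,0,0,0.002,0,0,0.06],
  [0.004,0,0,0,0,0,0.06],
])

```text
clock: 12.7
position: [487.5, 61.5, 169.5]
ee_rot: [0.534, 0.462, -0.471, -0.529]
contact_force: [6.5, -23.5, -2.9]
gripper_width: 59.8
```

Call:
play_rows([
  [0.004,0,0,0,0,0,0.06],
  [0.004,0,0,0,0,0,0.06],
])

```text
clock: 12.9
position: [487.4, 61.0, 168.9]
ee_rot: [0.537, 0.456, -0.477, -0.526]
contact_force: [4.0, -16.1, -2.2]
gripper_width: 59.9
```

```bash
python3 - <<'E'
from h import *
D2=down(HY+np.pi/2);s=read_state()['position']; b=s+[-2,-11,0]
plan((b,None,.06),(b+[0,0,95],D2,.06),([560,266,270],down(1.53),.085))
E
```

```text
now [487.4  61.  168.9] xdir [ 0.13  0.99 -0.03] a 1.442 j [ 0.47  0.22 -0.4   0.03 -0.97 -2.19] F [  4.  -16.1  -2.2] t 12.9 g 59.92272543825911
[-0.011, 0.0, 0.001, 0.0, 0.0, 0.0, 0.06],  # 1
[-0.001, -0.032, 0.0, -0.003, 0.003, -0.011, 0.06],[-0.001, -0.032, 0.0, -0.003, 0.003, -0.011, 0.06],[-0.0, -0.032, 0.0, -0.003, 0.003, -0.011, 0.06],  # 3
[0.037, -0.001, -0.007, 0.0, -0.016, 0.0, 0.085],[0.037, -0.001, -0.008, 0.0, -0.016, 0.0, 0.085],[0.037, -0.001, -0.009, 0.0, -0.016, 0.0, 0.085],[0.037, -0.001, -0.009, 0.0, -0.016, 0.0, 0.085],[0.037, -0.001, -0.01, 0.0, -0.016, 0.0, 0.085],[0.037, -0.001, -0.01, 0.0, -0.016, 0.0, 0.085],  # 6
```

Call:
play_rows([
  [-0.011,0,0.001,0,0,0,0.06],
  [-0.001,-0.032,0,-0.003,0.003,-0.011,0.06],
  [-0.001,-0.032,0,-0.003,0.003,-0.011,0.06],
  [0,-0.032,0,-0.003,0.003,-0.011,0.06],
  [0.037,-0.001,-0.007,0,-0.016,0,0.085],
  [0.037,-0.001,-0.008,0,-0.016,0,0.085],
  [0.037,-0.001,-0.009,0,-0.016,0,0.085],
  [0.037,-0.001,-0.009,0,-0.016,0,0.085],
  [0.037,-0.001,-0.01,0,-0.016,0,0.085],
  [0.037,-0.001,-0.01,0,-0.016,0,0.085],
])

```text
clock: 13.9
position: [562.2, 268.7, 280.8]
ee_rot: [-0.511, -0.492, 0.482, 0.514]
contact_force: [0.8, 0.3, 1.1]
gripper_width: 85.1
```

```bash
python3 - <<'E'
from h import *
plan(([603,268,200],down(1.53),.085))
c=snap('wrist','w7.png');c=cal('w7.png');snap('top','top7.png')
print(proj(c,[[603,268,32]]),proj(c,[hop(0,0,110)]))
a=cv2.imread('pics/w7.png'); b=cv2.imread('pics/top7.png')
o=np.zeros((600,740,3),np.uint8); o[:320,:640]=a[:320]; o[320:,:373]=cv2.resize(b[140:240,265:398],(373,280))
u,v=proj(c,[[603,268,32]])[0].astype(int); q=a[max(0,v-45):v+45,u-50:u+50]; q=cv2.resize(q,None,fx=3.1,fy=3.1); o[320:320+min(280,q.shape[0]),400:400+q.shape[1]]=q[:280]
print(u,v); cv2.imwrite('pics/c7.png',o)
E
```

```text
now [562.2 268.7 280.8] xdir [0.05 1.   0.01] a 1.52 j [ 0.7   0.35  0.08 -0.01 -1.29 -2.32] F [0.8 0.3 1.1] t 13.9 g 85.08428195779032
[0.0, 0.027, -0.013, 0.002, -0.003, 0.004, 0.085],[0.0, 0.027, -0.013, 0.002, -0.003, 0.004, 0.085],[0.0, 0.027, -0.014, 0.002, -0.003, 0.004, 0.085],  # 3
[[322.33247397 196.92678686]] [[ 60.13257577 210.46673548]]
322 196
```

View pics/c7.png

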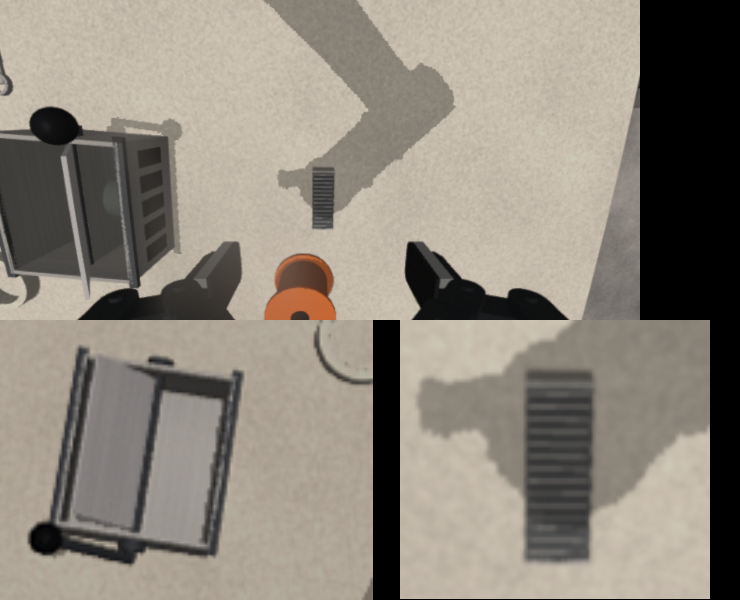

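The flap is fully left and shuts the left basket, with the ball at (45,538) in the top crop. The core's top face in the wrist view spans about (312.6,172.6) to (333,229).

```bash
python3 - <<'E'
from h import *
c=cal('w7.png');t=cal('top0.png')
p=[onz(c,q,32) for q in ((312.6,172.6),(334.3,172.6),(332.6,229.1),(312.6,229.1))];m=np.mean(p,0);print(np.round(p,0),m)
d=(p[2]+p[3]-p[0]-p[1]);print(np.arctan2(d[1],d[0]))
print('reel',onz(t,(223.5,127),100))
plan(([m[0],m[1],120],down(1.52),.085),([m[0],m[1],4],down(1.52),.085,30))
E
```

```text
[[566. 256.  32.]
 [568. 287.  32.]
 [654. 281.  32.]
 [653. 251.  32.]] [610.29641234 268.63120806  32.        ]
-0.06554229003591386
reel [753.6314712  226.25971615 100.        ]
now [562.8 271.1 279.3] xdir [0.05 1.   0.01] a 1.523 j [ 0.7   0.35  0.08 -0.01 -1.29 -2.32] F [ 0.3  0.4 -0.8] t 14.0 g 85.20233153356187
[-0.001, 0.04, -0.012, 0.001, 0.001, 0.003, 0.085],[-0.0, 0.04, -0.012, 0.001, 0.001, 0.003, 0.085],[-0.0, 0.04, -0.012, 0.001, 0.001, 0.003, 0.085],[-0.0, 0.04, -0.012, 0.001, 0.001, 0.003, 0.085],  # 4
[0.0, 0.029, 0.0, 0.0, 0.0, 0.0, 0.085],[0.0, 0.029, 0.0, 0.0, 0.0, 0.0, 0.085],[0.0, 0.029, 0.0, 0.0, 0.0, 0.0, 0.085],[0.0, 0.029, 0.0, 0.0, 0.0, 0.0, 0.085],  # 4
```

Call:
play_rows([
  [-0.001,0.04,-0.011,0.001,0.002,0.003,0.085],
  [-0.001,0.04,-0.011,0.001,0.002,0.003,0.085],
  [0,0.04,-0.011,0.001,0.002,0.003,0.085],
  [0,0.04,-0.011,0.001,0,0.003,0.085],
  [0,0.029,0,0,0,0,0.085],
  [0,0.029,0,0,0,0,0.085],
  [0,0,0,0,0,0,0.085],
])

```text
clock: 14.7
position: [611.0, 269.8, 57.7]
ee_rot: [-0.513, -0.49, 0.481, 0.515]
contact_force: [-0.3, -0.5, 0.2]
gripper_width: 85.0
```

```bash
python3 - <<'E'
from h import *
plan(([607,268.5,4],down(1.515),.085,28))
E
```

```text
now [611.  269.8  57.7] xdir [0.06 1.   0.01] a 1.515 j [ 0.66  0.6  -0.09 -0.   -0.87 -2.28] F [-0.3 -0.5  0.2] t 14.7 g 84.96438349730445
[-0.001, 0.027, 0.002, 0.003, -0.0, 0.005, 0.085],[-0.001, 0.027, 0.002, 0.003, -0.0, 0.005, 0.085],  # 2
```

Call:
play_rows([
  [-0.001,0.027,0.002,0.003,0,0.005,0.085],
  [-0.001,0.024,0.002,0.003,0,0.005,0.085],
  [0,0,0,0,0,0,0.06],
  [0,0,0,0,0,0,0.02],
  [0,0,0,0,0,0,0.02],
  [0,0,0,0,0,0,0.02],
  [0,0,0,0,0,0,0.02],
  [0,0,0,0,0,0,0.02],
  [0,0,0,0,0,0,0.02],
])

```text
clock: 15.6
position: [611.6, 270.1, 16.9]
ee_rot: [0.515, 0.491, -0.48, -0.513]
contact_force: [0.4, 0.1, -3.4]
gripper_width: 30.4
```

Call:
play_rows([
  [0,-0.01,0,0,0,0,0.02],
  [0,-0.03,0,0,0,0,0.02],
  [0,-0.045,0,0,0,0,0.02],
  [0,-0.045,0,0,0,0,0.02],
  [0,-0.045,0,0,0,0,0.02],
  [0,-0.045,0,0,0,0,0.02],
  [0,-0.045,0,0,0,0,0.02],
])

```text
clock: 16.3
position: [601.8, 264.0, 277.8]
ee_rot: [-0.512, -0.478, 0.491, 0.518]
contact_force: [1.0, 1.2, -5.9]
gripper_width: 30.5
```

```bash
python3 - <<'E'
from h import *
D2=down(HY+np.pi/2)
plan((hop(0,-39,265),D2,.02,42),(hop(0,-39,95),D2,.02,28))
E
```

```text
now [601.8 264.  277.8] xdir [ 0.06  1.   -0.01] a 1.51 j [ 0.66  0.43  0.19 -0.01 -1.35 -2.29] F [ 1.   1.2 -5.9] t 16.3 g 30.530612692695737
[-0.039, 0.002, 0.001, -0.002, 0.009, -0.001, 0.02],[-0.039, 0.002, 0.0, -0.002, 0.009, -0.001, 0.02],[-0.039, 0.002, -0.0, -0.002, 0.009, -0.001, 0.02],[-0.039, 0.002, -0.0, -0.002, 0.009, -0.001, 0.02],[-0.039, 0.002, -0.001, -0.002, 0.009, -0.001, 0.02],[-0.039, 0.002, -0.001, -0.002, 0.009, -0.001, 0.02],[-0.039, 0.002, -0.001, -0.002, 0.009, -0.001, 0.02],[-0.039, 0.001, -0.002, -0.002, 0.009, -0.001, 0.02],[-0.039, 0.001, -0.002, -0.002, 0.009, -0.001, 0.02],  # 9
[0.0, 0.024, 0.0, 0.0, 0.0, 0.0, 0.02],[0.0, 0.024, 0.0, 0.0, 0.0, 0.0, 0.02],[0.0, 0.024, 0.0, 0.0, 0.0, 0.0, 0.02],[0.0, 0.024, 0.0, 0.0, 0.0, 0.0, 0.02],[0.0, 0.024, 0.0, 0.0, 0.0, 0.0, 0.02],[0.0, 0.024, 0.0, 0.0, 0.0, 0.0, 0.02],[0.0, 0.024, 0.0, 0.0, 0.0, 0.0, 0.02],  # 7
```

Call:
play_rows([
  [-0.025,0.002,0.001,-0.002,0.009,0,0.02],
  [-0.035,0.002,0,-0.002,0.009,0,0.02],
  [-0.039,0.002,0,-0.002,0.009,0,0.02],
  [-0.039,0.002,0,-0.002,0.009,0,0.02],
  [-0.039,0.002,-0.001,-0.002,0.009,0,0.02],
  [-0.039,0.002,-0.001,-0.002,0.009,0,0.02],
  [-0.039,0.002,-0.001,-0.002,0.009,0,0.02],
  [-0.039,0.001,-0.002,-0.002,0.009,0,0.02],
  [-0.03,0.001,-0.002,-0.002,0.004,0,0.02],
  [-0.02,0,-0.002,0,0,0,0.02],
])

```text
clock: 17.3
position: [569.5, -86.8, 269.0]
ee_rot: [-0.532, -0.468, 0.462, 0.533]
contact_force: [0.9, -0.1, -6.5]
gripper_width: 30.3
```

```bash
python3 - <<'E'
from h import *
D2=down(HY+np.pi/2)
plan((hop(0,-39,200),D2,.02,28),(hop(0,-39,92),D2,.02,28))
E
```

```text
now [569.5 -86.8 269. ] xdir [0.13 0.99 0.01] a 1.436 j [ 0.13  0.27 -0.06 -0.01 -1.23 -1.83] F [ 0.9 -0.1 -6.5] t 17.3 g 30.320841759064763
[0.0, 0.023, -0.002, 0.002, 0.001, 0.002, 0.02],[0.0, 0.023, -0.002, 0.002, 0.001, 0.002, 0.02],[0.0, 0.023, -0.002, 0.002, 0.001, 0.002, 0.02],  # 3
[0.0, 0.027, 0.0, 0.0, 0.0, 0.0, 0.02],[0.0, 0.027, 0.0, 0.0, 0.0, 0.0, 0.02],[0.0, 0.027, 0.0, 0.0, 0.0, 0.0, 0.02],[0.0, 0.027, 0.0, 0.0, 0.0, 0.0, 0.02],  # 4
```

Call:
play_rows([
  [0,0.023,-0.002,0.002,0,0.002,0.02],
  [0,0.023,-0.002,0.002,0,0.002,0.02],
  [0,0.025,-0.002,0.002,0,0.002,0.02],
  [0,0.025,0,0,0,0,0.02],
])

```text
clock: 17.7
position: [575.0, -91.9, 175.2]
ee_rot: [0.535, 0.466, -0.461, -0.533]
contact_force: [-0.1, 0.2, -6.8]
gripper_width: 30.7
```

```bash
python3 - <<'E'
from h import *
D2=down(HY+np.pi/2)
plan((hop(0,-39,92),D2,.02,28))
E
```

```text
now [575.  -91.9 175.2] xdir [0.14 0.99 0.  ] a 1.429 j [ 0.12  0.36 -0.19 -0.   -1.02 -1.83] F [-0.1  0.2 -6.8] t 17.7 g 30.67112154390024
[0.002, 0.028, 0.0, 0.002, -0.001, 0.001, 0.02],[0.002, 0.028, 0.0, 0.002, -0.001, 0.001, 0.02],[0.002, 0.028, 0.0, 0.002, -0.001, 0.001, 0.02],  # 3
```

Call:
play_rows([
  [0.002,0.028,0,0.002,0,0.001,0.02],
  [0.002,0.028,0,0.002,0,0.001,0.02],
  [0.002,0.026,0,0.002,0,0.001,0.02],
  [0,0,0,0,0,0,0.02],
])

```text
clock: 18.1
position: [570.5, -86.0, 87.0]
ee_rot: [-0.532, -0.46, 0.465, 0.538]
contact_force: [-2.0, 0.9, -6.5]
gripper_width: 30.4
```

Call:
play_rows([
  [0,0,0,0,0,0,0.042],
  [0,0,0,0,0,0,0.042],
  [0,0,0,0,0,0,0.042],
  [0,-0.03,0,0,0,0,0.042],
  [0,-0.04,0,0,0,0,0.042],
  [0,-0.045,0,0,0,0,0.042],
  [0,-0.045,0,0,0,0,0.042],
  [0,-0.045,0,0,0,0,0.042],
])

```text
clock: 18.9
position: [574.8, -87.2, 312.4]
ee_rot: [0.537, 0.465, -0.461, -0.531]
contact_force: [1.7, 0.6, 0.4]
gripper_width: 42.1
```

```bash
cat >> h.py <<'E'
CY=-0.45; _s,_c=np.sin(np.radians(35)),np.cos(np.radians(35)); Rz=R.from_euler('z',CY).as_matrix()
N=Rz@[-_s,0,_c]; U=Rz@[_c,0,_s]; LF=Rz@[0,1,0]; CT=np.array([422.1,-363.5,162.5])-36*N
def kR(phi):
    x=-np.sin(phi)*U+np.cos(phi)*LF; return np.c_[x,-N,np.cross(x,-N)]
E
python3 - <<'E'
from h import *
snap('top','top8.png')
plan((CT+170*N,kR(.58),.07,42,.13))
E
```

```text
now [578.6 -88.4 322.9] xdir [ 0.14  0.99 -0.  ] a 1.431 j [ 0.13  0.25  0.04  0.01 -1.33 -1.84] F [ 2.7 -0.8  8.3] t 18.95 g 42.1136901310836
[-0.034, 0.006, 0.024, -0.066, -0.033, 0.032, 0.07],[-0.033, 0.005, 0.025, -0.066, -0.033, 0.032, 0.07],[-0.032, 0.005, 0.027, -0.066, -0.033, 0.032, 0.07],[-0.031, 0.004, 0.028, -0.066, -0.033, 0.032, 0.07],[-0.03, 0.003, 0.029, -0.066, -0.033, 0.032, 0.07],[-0.029, 0.002, 0.03, -0.066, -0.033, 0.032, 0.07],[-0.028, 0.001, 0.031, -0.066, -0.033, 0.032, 0.07],[-0.027, -0.001, 0.032, -0.066, -0.033, 0.032, 0.07],  # 8
```

Call:
play_rows([
  [-0.034,0.006,0.024,-0.066,-0.033,0.032,0.07],
  [-0.033,0.005,0.025,-0.066,-0.033,0.032,0.07],
  [-0.032,0.005,0.027,-0.066,-0.033,0.032,0.07],
  [-0.031,0.004,0.028,-0.066,-0.033,0.032,0.07],
  [-0.03,0.003,0.029,-0.066,-0.033,0.032,0.07],
  [-0.029,0.002,0.03,-0.066,-0.033,0.032,0.07],
  [-0.028,0.001,0.031,-0.066,-0.033,0.032,0.07],
  [-0.027,-0.001,0.032,-0.066,-0.033,0.032,0.07],
  [0,0,0,0,0,0,0.07],
])

```text
clock: 19.85
position: [364.8, -331.5, 292.3]
ee_rot: [0.66, 0.572, -0.435, -0.22]
contact_force: [0.2, 0.3, 0.6]
gripper_width: 70.1
```

```bash
python3 - <<'E'
from h import *
plan((CT+170*N,kR(.58),.07,42,.13))
snap('wrist','w9.png');snap('top','top9.png')
c=cal('w9.png'); print(proj(c,[CT+N*54+U*np.cos(.58)*k+LF*np.sin(.58)*k for k in (31,-31)]),proj(c,[CT]))
a=cv2.imread('pics/w9.png'); b=cv2.imread('pics/top9.png'); b8=cv2.imread('pics/top8.png')
u,v=proj(c,[CT+N*40])[0].astype(int); print(u,v)
o=np.zeros((600,800,3),np.uint8)
x0,y0=max(0,u-65),max(0,v-75); q=cv2.resize(a[y0:y0+150,x0:x0+130],None,fx=4,fy=4,interpolation=cv2.INTER_CUBIC); print(x0,y0)
o[:q.shape[0],:q.shape[1]]=q
w=cv2.resize(b[140:240,265:365],(270,270)); o[:270,525:795]=w
w=cv2.resize(b8[140:240,265:365],(270,270)); o[290:560,525:795]=w
cv2.imwrite('pics/c9.png',o)
E
```

```text
now [ 364.8 -331.5  292.3] xdir [-0.03  0.95 -0.32] a 1.604 j [-0.4  -0.17 -0.65  0.02 -0.43 -1.05] F [0.2 0.3 0.6] t 19.85 g 70.06128393974807
[0.008, 0.009, 0.02, 0.056, -0.003, -0.012, 0.07],  # 1
[[334.13369239 195.34333417]
 [334.75416531 132.28752604]] [[333.20746226 155.14192833]]
334 162
269 87
```

View pics/c9.png

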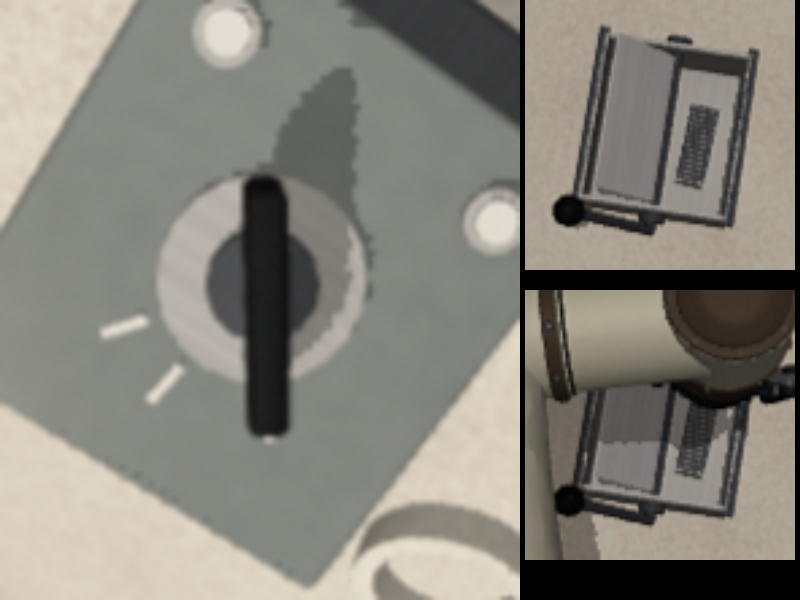

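The core lies in the right basket and the flap is fully left. The key bow runs from (335,131.5) to (336,195.8) in the wrist view, which matches the prediction.

```bash
python3 - <<'E'
from h import *
c=cal('w9.png'); P=[]
for uv in ((336,195.5),(335.3,132)):
    o,d=ray(c,uv); P.append(o+d*((CT+54*N-o)@N)/(d@N))
m=(P[0]+P[1])/2-CT-54*N; e=P[0]-P[1]; print('off u,l',m@U,m@LF,'len',np.linalg.norm(e),'phi',np.arctan2(e@LF,e@U))
phi=np.arctan2(e@LF,e@U); C2=CT+m/2
plan((C2+100*N,kR(phi),.06,42,.13),(C2+22*N,kR(phi),.06,26))
E
```

```text
off u,l -0.6938886771572732 0.9691790921022966 len 62.441264226210734 phi 0.6019143156908838
now [ 367.5 -330.8  293.6] xdir [-0.03  0.95 -0.32] a 1.607 j [-0.4  -0.17 -0.64  0.03 -0.43 -1.06] F [0.1 1.2 0.9] t 19.95 g 70.03526211745634
[0.005, 0.039, 0.014, 0.028, -0.011, -0.006, 0.06],[0.005, 0.04, 0.012, 0.028, -0.011, -0.006, 0.06],  # 2
[0.0, 0.026, 0.0, 0.0, 0.0, 0.0, 0.06],[0.0, 0.026, 0.0, 0.0, 0.0, 0.0, 0.06],[0.0, 0.026, 0.0, 0.0, 0.0, 0.0, 0.06],  # 3
```

Call:
play_rows([
  [0.005,0.039,0.014,0.028,-0.011,-0.006,0.06],
  [0.005,0.04,0.012,0.028,-0.011,-0.006,0.06],
  [0,0,0,0,0,0,0.06],
])

```text
clock: 20.25
position: [396.2, -347.2, 221.0]
ee_rot: [0.647, 0.568, -0.456, -0.226]
contact_force: [-0.6, 0.7, 0.6]
gripper_width: 59.6
```

```bash
cat >> h.py <<'E'
C2=CT-0.35*U+0.48*LF
E
python3 - <<'E'
from h import *
plan((C2+60*N,kR(.602),.06,26),(C2+22*N,kR(.602),.06,20))
E
```

```text
now [ 396.2 -347.2  221. ] xdir [-0.06  0.94 -0.33] a 1.635 j [-0.4  -0.01 -0.73  0.13 -0.22 -1.14] F [-0.6  0.7  0.6] t 20.25 g 59.6292062137781
[0.002, 0.021, 0.005, 0.007, 0.003, -0.004, 0.06],[0.001, 0.021, 0.005, 0.007, 0.003, -0.004, 0.06],  # 2
[0.0, 0.019, 0.0, 0.0, 0.0, 0.0, 0.06],[0.0, 0.019, 0.0, 0.0, 0.0, 0.0, 0.06],  # 2
```

Joint 5 is nearing its limit with the tool along the key axis. I'll tilt the tool 0.38 rad steeper within the plane of the bow, which the flat pads allow, and turn it about the key axis with the TCP on that axis.

```bash
cat >> h.py <<'E'
def kT(phi,d=.38):
    b=np.cos(phi)*U+np.sin(phi)*LF; x=-np.sin(phi)*U+np.cos(phi)*LF; y=-np.cos(d)*N-np.sin(d)*b; return np.c_[x,y,np.cross(x,y)]
E
python3 - <<'E'
from h import *
print(np.linalg.det(kT(.6)))
plan((C2+105*N,kT(.602),.06,26),(C2+25*N,kT(.602),.06,20))
T=kT(.6); print('n in tool',T.T@N)
E
```

```text
1.0000000000000002
now [ 396.2 -347.2  221. ] xdir [-0.06  0.94 -0.33] a 1.635 j [-0.4  -0.01 -0.73  0.13 -0.22 -1.14] F [-0.6  0.7  0.6] t 20.25 g 59.6292062137781
[0.001, -0.001, 0.003, 0.131, 0.002, -0.003, 0.06],[0.001, -0.001, 0.003, 0.131, 0.002, -0.003, 0.06],[0.001, -0.0, 0.003, 0.131, 0.002, -0.003, 0.06],  # 3
[0.0, 0.019, -0.007, 0.0, 0.0, 0.0, 0.06],[0.0, 0.019, -0.007, 0.0, 0.0, 0.0, 0.06],[0.0, 0.019, -0.007, 0.0, 0.0, 0.0, 0.06],[0.0, 0.019, -0.007, 0.0, 0.0, 0.0, 0.06],  # 4
n in tool [ 5.55111512e-17 -9.28664636e-01  3.70920469e-01]
```

Call:
play_rows([
  [0.001,-0.001,0.003,0.131,0.002,-0.003,0.06],
  [0.001,-0.001,0.003,0.131,0.002,-0.003,0.06],
  [0.001,0,0.003,0.131,0.002,-0.003,0.06],
  [0,0,0,0,0,0,0.06],
])

```text
clock: 20.65
position: [392.1, -344.2, 225.5]
ee_rot: [0.591, 0.471, -0.555, -0.347]
contact_force: [-0.8, 0.5, -0.1]
gripper_width: 59.8
```

```bash
python3 - <<'E'
from h import *
plan((C2+60*N,kT(.602),.06,26),(C2+25*N,kT(.602),.06,20))
E
```

```text
now [ 392.1 -344.2  225.5] xdir [-0.06  0.94 -0.33] a 1.634 j [-0.28  0.06 -0.65  0.44 -0.65 -1.52] F [-0.8  0.5 -0.1] t 20.65 g 59.806082372735425
[0.001, 0.024, -0.005, 0.005, 0.001, -0.003, 0.06],[0.001, 0.024, -0.005, 0.005, 0.001, -0.003, 0.06],  # 2
[-0.0, 0.016, -0.006, 0.0, 0.0, 0.0, 0.06],[-0.0, 0.016, -0.006, 0.0, 0.0, 0.0, 0.06],  # 2
```

Call:
play_rows([
  [0.001,0.024,-0.005,0.005,0,-0.003,0.06],
  [0.001,0.024,-0.005,0.005,0,-0.003,0.06],
  [0,0,0,0,0,0,0.06],
])

```text
clock: 20.95
position: [415.9, -354.8, 187.0]
ee_rot: [0.592, 0.474, -0.554, -0.345]
contact_force: [0.1, -0.1, -0.8]
gripper_width: 59.8
```

```bash
python3 - <<'E'
from h import *
plan((C2+25*N,kT(.602),.06,20))
E
```

```text
now [ 415.9 -354.8  187. ] xdir [-0.06  0.94 -0.33] a 1.637 j [-0.31  0.14 -0.68  0.5  -0.53 -1.58] F [ 0.1 -0.1 -0.8] t 20.95 g 59.791961671837754
[0.0, 0.018, -0.003, 0.008, 0.002, -0.002, 0.06],[0.0, 0.018, -0.003, 0.008, 0.002, -0.002, 0.06],  # 2
```

Call:
play_rows([
  [0,0.018,-0.003,0.006,0.002,-0.002,0.06],
  [0,0.018,-0.003,0.004,0.002,-0.002,0.06],
  [0,0,0,0,0,0,0.04],
])

```text
clock: 21.25
position: [430.5, -365.1, 159.6]
ee_rot: [0.593, 0.473, -0.552, -0.345]
contact_force: [-0.2, -0.4, 0.2]
gripper_width: 46.5
```

```bash
python3 - <<'E'
from h import *
plan((C2+25*N,kT(.602),.04,20))
E
```

```text
now [ 430.5 -365.1  159.6] xdir [-0.06  0.94 -0.33] a 1.632 j [-0.33  0.2  -0.7   0.58 -0.45 -1.65] F [-0.2 -0.4  0.2] t 21.25 g 46.46338705162798
[0.002, 0.006, 0.004, 0.017, -0.0, -0.004, 0.04],  # 1
```

Call:
play_rows([
  [0.001,0.004,0.003,0.01,0,-0.003,0.03],
  [0,0,0,0,0,0,0.0],
  [0,0,0,0,0,0,0.0],
  [0,0,0,0,0,0,0.0],
  [0,0,0,0,0,0,0.0],
  [0,0,0,0,0,0,0.0],
])

```text
clock: 21.85
position: [427.9, -362.5, 157.6]
ee_rot: [0.592, 0.474, -0.552, -0.348]
contact_force: [4.2, -4.8, -9.0]
gripper_width: 9.9
```

```bash
python3 - <<'E'
from h import *
s=read_state(); Q=R.from_quat(s['ee_rot']).as_matrix()
d=s['position']-C2; print('off',d@U,d@LF,d@N,'phi',np.arctan2(-Q[:,0]@U,Q[:,0]@LF),'n in tool',Q.T@N)
plan((C2+25*N,kT(.302),.0,20,.1))
E
```

```text
off 1.4703532731437505 2.9521317544159755 29.210692843199872 phi 0.5999032542826525 n in tool [ 2.99986552e-04 -9.34025379e-01  3.57206524e-01]
now [ 427.9 -362.5  157.6] xdir [-0.06  0.94 -0.32] a 1.632 j [-0.33  0.2  -0.7   0.57 -0.45 -1.64] F [ 4.2 -4.8 -9. ] t 21.85 g 9.90182339289666
[-0.001, 0.002, 0.0, 0.005, 0.093, -0.036, 0.0],[-0.001, 0.002, 0.0, 0.005, 0.093, -0.036, 0.0],[-0.001, 0.002, 0.0, 0.005, 0.093, -0.036, 0.0],  # 3
```

Call:
play_rows([
  [0,0,0,0,0.093,-0.036,0],
  [0,0,0,0,0.093,-0.036,0],
  [0,0,0,0,0.093,-0.036,0],
  [0,0,0,0,0.093,-0.036,0],
])

```text
clock: 22.25
position: [427.9, -362.9, 157.7]
ee_rot: [0.649, 0.442, -0.402, -0.471]
contact_force: [0.3, -8.7, -6.5]
gripper_width: 9.9
```

```bash
cat > k.py <<'E'
from h import *
s=read_state(); Q=R.from_quat(s['ee_rot']).as_matrix()
d=s['position']-C2; print('off',(d@U).round(1),(d@LF).round(1),(d@N).round(1),'phi',np.arctan2(-Q[:,0]@U,Q[:,0]@LF).round(3),'n',(Q.T@N).round(3),'j',s['joints'].round(2),'F',s['contact_force'].round(1),'T',s['wrist_torque'].round(2),s['gripper_width'],s['clock'])
E
python3 k.py
```

```text
off 1.6 2.6 29.2 phi 0.189 n [ 0.003 -0.934  0.357] j [-0.37  0.23 -0.5   0.15 -0.6  -1.59] F [ 0.3 -8.7 -6.5] T [-2.16  0.91 -0.65] 9.892005270232131 22.25
```

Call:
play_rows([
  [0,0,0,0,0.093,-0.036,0],
  [0,0,0,0,0.093,-0.036,0],
  [0,0,0,0,0.093,-0.036,0],
  [0,0,0,0,0.093,-0.036,0],
  [0,0,0,0,0.093,-0.036,0],
])

```text
clock: 22.75
position: [427.4, -363.7, 157.6]
ee_rot: [0.683, 0.375, -0.189, -0.598]
contact_force: [0.4, -3.0, -6.8]
gripper_width: 10.3
```

```bash
python3 k.py
```

```text
off 1.5 1.7 29.2 phi -0.329 n [ 0.005 -0.933  0.359] j [-0.49  0.26 -0.34 -0.2  -0.72 -1.68] F [ 0.4 -3.  -6.8] T [-1.36  1.15 -0.35] 10.32599603758866 22.75
```

Call:
play_rows([
  [0,0,0,0,0.093,-0.036,0],
  [0,0,0,0,0.093,-0.036,0],
  [0,0,0,0,0.093,-0.036,0],
  [0,0,0,0,0.03,-0.011,0],
])

```text
clock: 23.15
position: [427.0, -364.0, 157.4]
ee_rot: [0.68, 0.316, -0.04, -0.66]
contact_force: [3.1, 0.9, -6.8]
gripper_width: 9.9
```

```bash
python3 k.py
```

```text
off 1.2 1.1 29.2 phi -0.673 n [ 0.006 -0.933  0.36 ] j [-0.59  0.27 -0.29 -0.4  -0.77 -1.79] F [ 3.1  0.9 -6.8] T [-0.79  0.79  0.14] 9.851950166706425 23.15
```

Call:
play_rows([
  [0,0,0,0,0.04,-0.015,0],
  [0,0,0,0,0.03,-0.011,0],
])

```text
clock: 23.35
position: [427.0, -363.9, 157.5]
ee_rot: [0.677, 0.303, -0.01, -0.671]
contact_force: [3.6, -0.2, -6.4]
gripper_width: 10.2
```

```bash
python3 k.py
```

```text
off 1.3 1.3 29.3 phi -0.743 n [ 0.007 -0.933  0.361] j [-0.6   0.27 -0.28 -0.43 -0.78 -1.81] F [ 3.6 -0.2 -6.4] T [-1.59  1.36  0.91] 10.18613040738542 23.35
```

Call:
play_rows([
  [0,0,0,0,0.004,-0.002,0],
  [0,0,0,0,0.004,-0.002,0],
  [0,0,0,0,0.004,-0.002,0],
  [0,0,0,0,0.004,-0.002,0],
  [0,0,0,0,0.004,-0.002,0],
  [0,0,0,0,0.004,-0.002,0],
  [0,0,0,0,0.004,-0.002,0],
  [0,0,0,0,0.004,-0.002,0],
  [0,0,0,0,0.004,-0.002,0],
])

```text
clock: 24.25
position: [427.0, -364.0, 157.6]
ee_rot: [-0.674, -0.301, -0.002, 0.674]
contact_force: [2.8, -1.0, -6.4]
gripper_width: 10.1
```

```bash
python3 k.py
```

```text
off 1.3 1.3 29.3 phi -0.769 n [ 0.012 -0.932  0.361] j [-0.61  0.27 -0.27 -0.45 -0.78 -1.81] F [ 2.8 -1.  -6.4] T [-1.9   1.63  1.09] 10.058444271714887 24.25
```

Call:
play_rows([
  [0,0,0,0,0,0,0.085],
  [0,0,0,0,0,0,0.085],
  [0,0,0,0,0,0,0.085],
  [0,0,0,0,0,0,0.085],
  [0,0,0,0,0,0,0.085],
  [0,-0.02,0.008,0,0,0,0.085],
  [0,-0.03,0.012,0,0,0,0.085],
  [0,-0.04,0.016,0,0,0,0.085],
  [0,-0.04,0.016,0,0,0,0.085],
  [0,-0.04,0.016,0,0,0,0.085],
])

```text
clock: 25.25
position: [328.1, -314.9, 308.7]
ee_rot: [-0.671, -0.292, -0.013, 0.681]
contact_force: [-0.6, -0.6, -0.0]
gripper_width: 84.8
```

```bash
python3 - <<'E'
from h import *
exec(open('k.py').read().split('\n',1)[1])
snap('wrist','w10.png');snap('top','top10.png');snap('scene','s10.png')
c=cal('w10.png');u,v=proj(c,[CT+N*40])[0].astype(int); t=cal('top10.png')
a=cv2.imread('pics/w10.png'); b=cv2.imread('pics/top10.png')
x0,y0=max(0,min(u-65,510)),max(0,min(v-75,250)); q=cv2.resize(a[y0:y0+150,x0:x0+130],None,fx=3,fy=3,interpolation=cv2.INTER_CUBIC);print(u,v,x0,y0)
o=np.zeros((600,800,3),np.uint8);o[:450,:390]=q
o[:390,395:795]=cv2.resize(b[90:285,190:390],(400,390))
z=cv2.resize(b[190:275,390:475],(200,200)); o[395:595,395:595]=z; s=cv2.imread('pics/s10.png');o[395:595,600:800]=cv2.resize(s[110:190,185:265],(200,200))
for ph in (.65,-.15,-.65):
    print(ph,proj(c,[CT+N*54+k*(U*np.cos(ph)+LF*np.sin(ph)) for k in(31,-31)]).round(1).tolist())
cv2.imwrite('pics/c10.png',o)
E
```

```text
off -2.5 2.4 216.4 phi -0.799 n [ 0.005 -0.93   0.368] j [-0.65 -0.05 -0.26 -0.38 -1.1  -1.96] F [-0.6 -0.6 -0. ] T [-0.24  0.7  -0.04] 84.79703517670431 25.25
322 238 257 163
0.65 [[349.6, 242.2], [295.8, 235.6]]
-0.15 [[339.2, 260.9], [306.4, 217.3]]
-0.65 [[326.7, 266.2], [318.7, 212.2]]
```

View pics/c10.png

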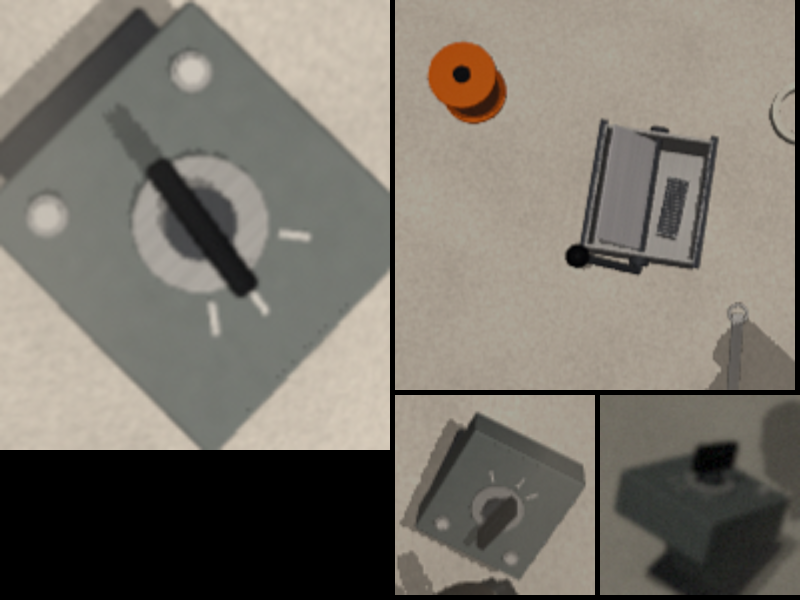

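The key sits at the RUN tick (middle) and everything else is in place. The arm is clear, so I'm handing in.

```bash
python3 -c "
from bench import job_done; print(job_done())"
```

```text
the job is handed in; nothing more can be done
None
```

The parts washer is loaded and started, and I handed the job in at about 25 s on the robot's clock.

- **Loading:** I swung the lever fully right to its stop and dropped the bearing into the left basket. I then swung the lever fully left to its stop and dropped the core bar into the right basket, leaving the lever there.
- **Starting:** I turned the key clockwise to its stop, held it there for about 1.1 s, and let go. The evidence for reaching START is a torque rise of about 1.2 N m at the stop, with the gripper turned slightly past the START angle. I took no picture while the key was held there.
- **Last checks:** Pictures after release showed the key at the middle tick (RUN), within about 2° of where I predicted it. The flap was fully left and the core lay in the right basket.
- **Bearing and bystanders:** The bearing was last seen in the left basket before the flap closed over it. The arm did not go near the reel, tape or spanner. In the last picture the reel looked undisturbed, but the tape and spanner were only partly in view. I did not measure any of the three.
- **What went wrong:** On the first push to the left the gripper rode about 30 mm too high and slipped over the ball, leaving the lever near upright. A second, lower push worked. At the key, joint 5 came close to its range limit, so I tilted the tool in the plane of the bow before gripping it.
- **Forces:** The highest force I read was about 25 N, pressing the lever against its left stop.

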